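# Weigh two tins against each other and pack the heavier one

## Robot

A 6-joint arm with a two-finger parallel gripper is mounted at the origin on the work surface. World frame = base frame: x ahead of the robot, y to its left, z up, the work surface at z = 0. Lengths are in m, angles in rad, forces in N, time in s.
With the tool pointing down it reaches from about 0.275 to 0.825 m from the base axis. Payload 5.2 kg.
Tool frame: the origin (TCP) lies on the centre line of the jaws, within the pads' length; the fingertips stand 8 mm ahead of it and the grasp point (between the pads) lies 11 mm behind it; z points along the fingers, y is the direction in which the jaws open and shut (so a half turn about z gives the same grasp; the last joint's range is limited). The gripper opens to 93 mm and grips with 3 to 60 N. Pads are 15 mm wide; open, the fingers measure 128 mm over their backs; the gripper's body (75 mm by 188 mm) begins 65 mm behind the grasp point.
Start: joints at [1.098, 0.259, 1.535, -0, 1.348, -0.203], TCP at [0.147, 0.53, 0.227] pointing down, gripper open.
Joint ranges: [-3.14, 3.14], [-0.91, 2.08], [0.19, 2.58], [-1.22, 4.36], [0.22, 2.71], [-3.12, 3.12]. Speed limits (rad/s): [2.57, 2.57, 3.14, 3.14, 3.14, 3.14].

## Interface

Orientations are given as a 3x3 rotation matrix whose columns are the frame's x, y, z axes.
In Python, from station import ctrl, optics gives the robot as it stands.
- The arm moves only by the tool send_rows, never from a script. Its argument "rows" is a list of rows, each a list of 7 numbers: the shift along the world's x, y, z in mm, then the turn, a rotation vector about the world's x, y, z in degrees, then the opening, from 0 (shut) to 1 (fully open). In form: [[tx, ty, tz, ax, ay, az, hand], ...]. A call has 1 to 10 rows; each row is the pose to reach, as a shift and turn from the pose commanded when the call began; what a row does not reach only later rows make up. A row lasts 1/10 s, in which the tool goes at most 50 mm and 8.59 degrees, less where a joint would pass 70% of its speed; a pose out of reach is approached as far as the arm can. A call with a gripper value outside its range is refused whole. The fingers move at their own pace and stop on an object; the grip force is fixed at half the most. Time passes only in rows, so rows that repeat a pose let the fingers close. It gives the time, the measured TCP pose, the force and the opening at its end, in the units of the state.
- ctrl.observe(): the state, without advancing time (a new reading comes with each control period).
- optics.capture(name): name is "side" or "top" or "wrist"; returns a dict with "frame" (400x640x3 uint8, blue, green, red), "fx", "fy", "cx", "cy" (pixels), "k1" (the pictures are not rectified: a ray, as slopes to the right and down, at radius r is drawn at 1 + k1 r^2 times it, then the intrinsics apply), "extrinsics" (4x4, takes a point from camera to world coordinates). Camera axes: x right, y down, z forward; pixel columns grow to the right and rows downward; lengths in m; the calibration is good to about 2 mm. A picture is of the moment at which its call begins. There is no depth.
- ctrl.hand_in(): hands the job in, once; it reports no verdict.
Trained networks look in the newest picture that a camera, given by its name, has taken for a name from the list of things; names that differ only in an ending like _2 or _b are one class to them, and where a whole thing is asked for, a point or a joint stands for the part that bears it (a point fixed in the world has none). Each returns a list of dicts, best first, with "conf" (0 to 1); they miss things now and then, are a little off and sometimes report something else, mostly with a low value. They report only what shows in the picture. A call takes as long as a camera call.
- optics.search_frame(camera, target): "position" ([row, column] in pixels, amid what is visible of it).
The state is a dict: "time": time; "qpos": joint angles; "joint_vel": joint speeds; "effort": joint torques, N m; "ee_pos": TCP position; "orientation": TCP orientation; "ft_force": force on the tool from outside, world axes, zero at the start; "torque": the same for the moment, N m; "opening": finger opening in m.
Only numpy, scipy, OpenCV 4.12 (cv2) and the standard library are available. Lean on these libraries where they do the work, as an engineer would, in place of code of your own. Each camera call takes 0.05 s, during which the arm holds its last target.

## Task

Two look-alike tins stand on the prep table: stand one on each pan of the balance, let go and let it settle to see which is heavier. Leave the lighter tin on its pan, set the heavier one upright in the open end of the packing rack's lane and slide it along until it has pushed the orange keeper fully home against the stop block. Be gentle: feel for the pans and for the end of the keeper's travel, never press on the balance or the keeper with more than about 15 N, push the keeper with the tin and not with the gripper, and leave everything else where it is.

Things in the scene. Friction and masses are not known exactly. Their poses are not given: they have to be found in the camera images.
- tin_a: one of two look-alike sealed steel tins with a yellow label and thin green band: upright cylinder, 56 mm across, 75 mm tall, 0.17 to 0.3 kg. Origin at the centre of its underside, z up along its axis. One of the two is at least 45 g heavier; it cannot be seen which.
- tin_b: the other look-alike sealed tin: 56 mm across, 75 mm tall, 0.17 to 0.3 kg. Origin at the centre of its underside, z up along its axis.
- balance: red equal-arm kitchen balance, fixed to the table, 100 mm deep (x), 300 mm over the pans (y). Origin at the centre of its underside; its pans lie 100 mm to its +y (left) and -y (right) and stay level, tops 105 mm above the table when balanced. One pan rises as the other sinks, up to 15 mm. The difference between the tins takes the heavier one's pan all the way down.
- pan_left_top (a point): centre of the top of the left pan (a flat disc 100 mm across), moves with the pan
- pan_right_top (a point): centre of the top of the right pan (a flat disc 100 mm across), moves with the pan
- pan_left (a joint): how far the left pan has sunk from level, m: +0.015 fully down, -0.015 fully up (the right pan is then fully down)
- rack: packing rack fixed to the table: straight lane 240 mm long (x), 64 mm wide between two aluminium rails 6 mm thick; white lane floor 8 mm and rail tops 26 mm above the table. Origin at the centre of its underside; x runs along the lane from the open end to the far end, where a blue stop block (44 mm wide, up to 57 mm above the table) is clamped anywhere along a 50 mm range, not measured.
- rack_start (a point): point on the lane floor, on the centre line, 70 mm before the rack's origin: a tin stood here is clear of the keeper. Its axes are the rack's. If a tin is held across the lane, at least 25 mm above its foot, the fingers pass above the rails and outside the keeper and block.
- stop: end fitting of the rack that carries the stop block and the keeper. Its origin and axes are the rack's own: they do not tell where the block is clamped.
- keeper (a joint): the orange keeper plate (40 mm wide, upper edge 51 mm above the table) in front of the stop block: how far it is pushed back towards the block, m: 0 at the start (its face is then 16 to 66 mm beyond the rack's origin along x), 0.018 fully home. It slides stiffly (about 4 N, plus the tin's own rubbing), stays where it is left, and when home it goes firm on a rubber buffer that yields 1 mm per 2 N and springs back when let go.
- bowl: steel bowl, 130 mm wide, 60 mm tall. Bystander, loose. Leave it alone.
- spice_jar: small spice jar, 42 mm wide, 85 mm tall, red cap. Bystander, loose. Leave it alone.
- fish_tin: flat fish tin, 80 mm wide, 32 mm tall, brass with a blue band. Bystander, loose. Leave it alone.
- spatula: black-handled spatula lying down, about 270 mm long. Bystander, loose. Leave it alone.
- tub: open yellow plastic tub, 120 mm wide, 70 mm tall. Bystander, loose. Leave it alone.

How it is judged:
On the way:
1. the tins stand on opposite pans, let go, and the balance has tipped (at least 8 mm) to the heavier one's side for half a second (((distance between tin_a and pan_left_top below 0.03 m and distance between tin_b and pan_right_top below 0.03 m and value of joint pan_left above 0.008 m) or (distance between tin_a and pan_right_top below 0.03 m and distance between tin_b and pan_left_top below 0.03 m and value of joint pan_left below -0.008 m)) and angle between each of tin_a, tin_b's own z axis and vertical below 0.1 rad and contact force between the fingers and tin_a below 0.05 N and contact force between the fingers and tin_b below 0.05 N), for 0.5 s.
At the end, for the whole second after the job is handed in: The heavier tin stands upright (within 0.08 rad) and at rest on the lane floor of the rack, in the lane (within 8 mm of its centre line), where it has pushed the keeper home (more than 15 of its 18 mm); the lighter tin stands upright and at rest on a pan (centre within 30 mm of the pan's) (x of tin_a in the frame of rack between -0.015 and 0.065 m and y of tin_a in the frame of rack between -0.008 and 0.008 m and z of tin_a in the frame of rack between 0.004 and 0.012 m and angle between tin_a's own z axis and vertical below 0.08 rad and linear speed of each of tin_a, tin_b below 0.02 m/s and value of joint keeper above 0.015 m and (distance between tin_b and pan_left_top below 0.03 m or distance between tin_b and pan_right_top below 0.03 m) and angle between tin_b's own z axis and vertical below 0.1 rad); the robot touches nothing.
It fails at once if more than 25 N on the balance (contact force between anything else and balance above 25 N).
It fails at once if a tin is pressed on the keeper with more than 20 N (contact force between any of tin_a, tin_b and stop above 20 N).
It fails at once if a tin is pressed on the rack with more than 40 N (contact force between any of tin_a, tin_b and rack above 40 N).
It fails at once if the gripper pushes on the keeper or the stop block (over 3 N) (contact force between the fingers and stop above 3 N).
It fails at once if a bystander is moved by more than 20 mm (distance of any of bowl, spice_jar, fish_tin, spatula, tub from where it was at the start of the episode above 0.02 m).
It also fails if it takes over 72 s, if anything falls off the work surface, if the arm or the gripper's body presses on something with over 40 N, if the wrist force passes 120 N, or if a joint passes its speed limit or range.

## Working session

There is one attempt and no reset: what is moved stays moved. The work goes in short steps, Python scripts to look and compute and a tool call to move; the robot and the scene stay as the last step left them, time stands still between calls to the robot, and variables do not carry over. Pictures are saved under pics/ and viewed, and the job is handed in when it is done.

Besides the shell and the picture viewer there is one more tool, called after "Request:" as name(argument=value, ...), one argument or row to a line, values as JSON. send_rows: Moves the arm, as the interface text tells. Its arguments: {"type":"object","properties":{"rows":{"type":"array"}},"required":["rows"]}

```bash
ls; mkdir -p pics; python3 - <<'E'
from station import ctrl, optics
import cv2
s=ctrl.observe(); print(s)
for n in ["top","side","wrist"]:
    c=optics.capture(n); cv2.imwrite(f"pics/{n}0.png",c["frame"])
    print(n,c["fx"],c["fy"],c["cx"],c["cy"],c["k1"],c["extrinsics"])
    for t in ["tin_a","balance","pan_left_top","pan_right_top","rack","stop","keeper","bowl","spice_jar","fish_tin","spatula","tub"]:
        print(t,[(x["position"],round(x["conf"],2)) for x in optics.search_frame(n,t)])
E
```

```text
pics
{'time': 0.0, 'qpos': array([ 1.09818363e+00,  2.59366741e-01,  1.53610742e+00, -5.58497989e-06,
        1.34801324e+00, -2.02827901e-01]), 'joint_vel': array([-1.12326526e-03, -1.21443640e-03, -1.61265504e-03,  4.97115765e-04,
        5.32366133e-05, -1.10482671e-03]), 'effort': array([ 8.67146082e-05, -4.37318802e+01, -2.84004164e+01,  7.17597292e-02,
        4.14859329e-02, -1.46137991e-04]), 'ee_pos': array([0.14632552, 0.52960493, 0.22579517]), 'orientation': array([[-9.63828444e-01,  2.66522034e-01, -8.57667487e-04],
       [ 2.66523149e-01,  9.63827037e-01, -1.68953153e-03],
       [ 3.76345731e-04, -1.85700679e-03, -9.99998205e-01]]), 'ft_force': array([0.58453995, 0.05370949, 0.06629541]), 'torque': array([ 0.01446976, -0.01107038,  0.0118048 ]), 'opening': 0.09267101539923149}
top 487.4854694930932 487.4854694930932 326.9565877125983 201.29760280177365 -0.13464820100466365 [[-0.01803528 -0.98846841  0.15034933  0.38075339]
 [-0.99960207  0.02108806  0.01873491 -0.00844958]
 [-0.02168944 -0.14995161 -0.9884554   1.48966079]
 [ 0.          0.          0.          1.     
[... 1322 characters left out ...]
 [([206.7, 271.2], 0.85)]
spice_jar [([275.3, 377.3], 0.58)]
fish_tin [([150.2, 389.1], 0.84)]
spatula [([249.4, 381.0], 0.75)]
tub [([175.4, 287.7], 0.75), ([219.3, 337.0], 0.19)]
wrist 354.8602473263931 354.8602473263931 320.9700024248469 199.8484021816794 -0.05074019100427734 [[ 2.66849550e-01  9.24472686e-01  2.72289498e-01  7.17370099e-02]
 [ 9.63737956e-01 -2.55776266e-01 -7.60766314e-02  5.51062725e-01]
 [-6.85576596e-04  2.82716739e-01 -9.59203198e-01  3.84707608e-01]
 [ 0.00000000e+00  0.00000000e+00  0.00000000e+00  1.00000000e+00]]
tin_a []
balance []
pan_left_top []
pan_right_top []
rack [([388.2, 222.4], 0.88)]
stop []
keeper []
bowl []
spice_jar []
fish_tin []
spatula []
tub []
```

View pics/top0.png

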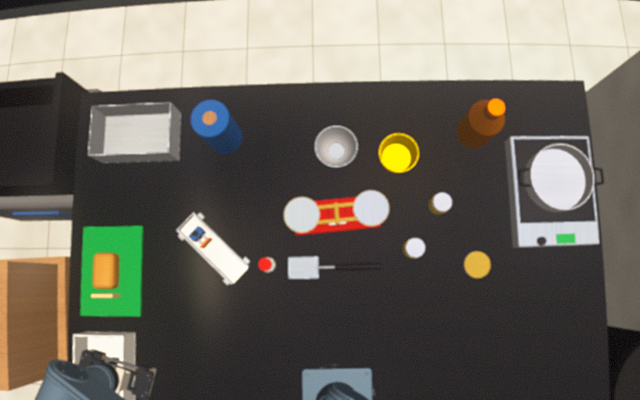

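View pics/side0.png

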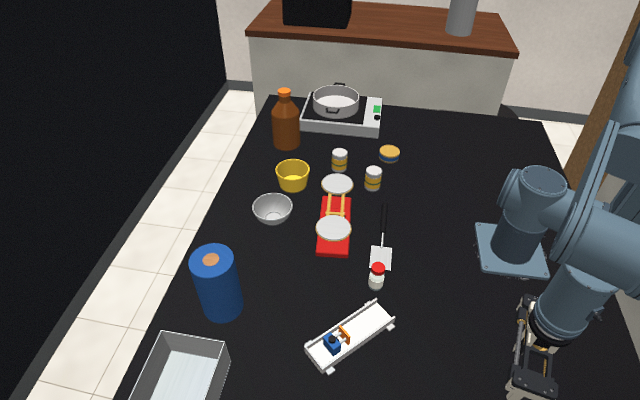

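View pics/wrist0.png

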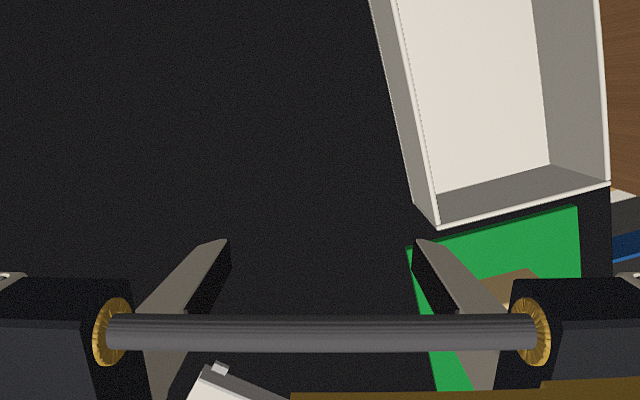

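```bash
cat > h.py <<'E'
import numpy as np, cv2
from station import ctrl, optics
def cam(n,save=None):
    c=optics.capture(n)
    if save: cv2.imwrite(f"pics/{save}.png",c["frame"])
    return c
def ray(c,u,v):
    K=np.array([[c["fx"],0,c["cx"]],[0,c["fy"],c["cy"]],[0,0,1.]])
    p=cv2.undistortPoints(np.array([[[u,v]]],float),K,np.array([c["k1"],0,0,0,0.]),None,None)[0,0]
    E=np.array(c["extrinsics"]); d=E[:3,:3]@np.array([p[0],p[1],1]); return E[:3,3],d
def atz(c,u,v,z):
    o,d=ray(c,u,v); return (o+d*(z-o[2])/d[2]).round(4)
def proj(c,P):
    E=np.linalg.inv(np.array(c["extrinsics"])); K=np.array([[c["fx"],0,c["cx"]],[0,c["fy"],c["cy"]],[0,0,1.]])
    P=np.atleast_2d(np.array(P,float))
    return cv2.projectPoints(P,cv2.Rodrigues(E[:3,:3])[0],E[:3,3],K,np.array([c["k1"],0,0,0,0.]))[0][:,0]
def crop(c,u0,v0,u1,v1,s,name):
    cv2.imwrite(f"pics/{name}.png",cv2.resize(c["frame"][v0:v1,u0:u1],None,fx=s,fy=s,interpolation=cv2.INTER_CUBIC))
E
python3 - <<'E'
from h import *
c=cam("top"); d=cam("side")
import pickle; pickle.dump((c,d),open("cams.pkl","wb"))
crop(c,170,200,280,295,7,"rack_t"); crop(c,270,175,470,290,4,"bal_t"); crop(d,300,295,400,380,7,"rack_s"); crop(d,300,140,400,265,4.7,"bal_s")
for n,u,v,z in [("tin1",415.5,247,.075),("tin2",441,203,.075),("panL",302,215,.105),("panR",371,208,.105),("jar",268,265,.085),("fish",476,265,.03),("spat",309,265,0.01),("rackopen",235,278,.01),("rackfar",190,220,.01)]:
    print(n,atz(c,u,v,z))
E
```

```text
tin1 [ 0.4564 -0.236   0.075 ]
tin2 [ 0.5837 -0.317   0.075 ]
panL [0.5532 0.09   0.105 ]
panR [ 0.5693 -0.108   0.105 ]
jar [0.4126 0.1912 0.085 ]
fish [ 0.4003 -0.4238  0.03  ]
spat [0.4124 0.0774 0.01  ]
rackopen [0.3763 0.303  0.01  ]
rackfar [0.5561 0.4461 0.01  ]
```

```bash
python3 -c "import cv2
for n in ['rack_t','bal_t','rack_s','bal_s']: print(cv2.imread(f'pics/{n}.png').shape)"
```

```text
(665, 770, 3)
(460, 800, 3)
(595, 700, 3)
(588, 470, 3)
```

View pics/rack_t.png

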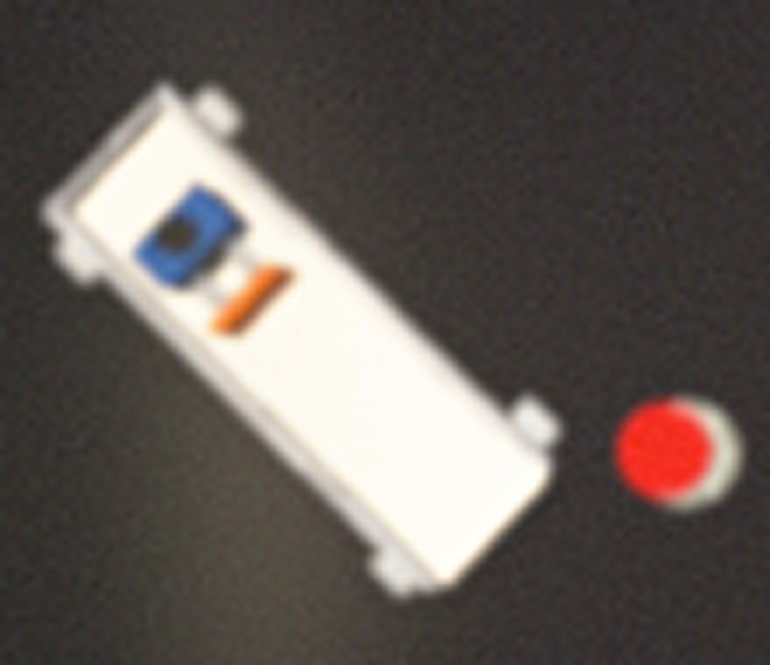

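View pics/bal_t.png

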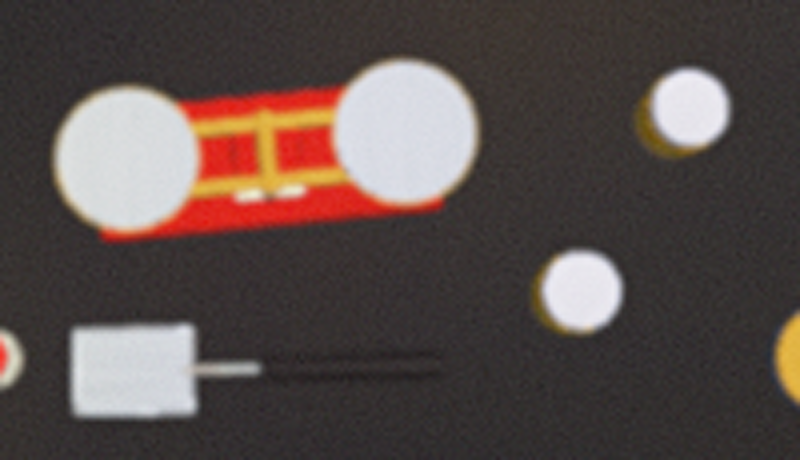

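View pics/rack_s.png

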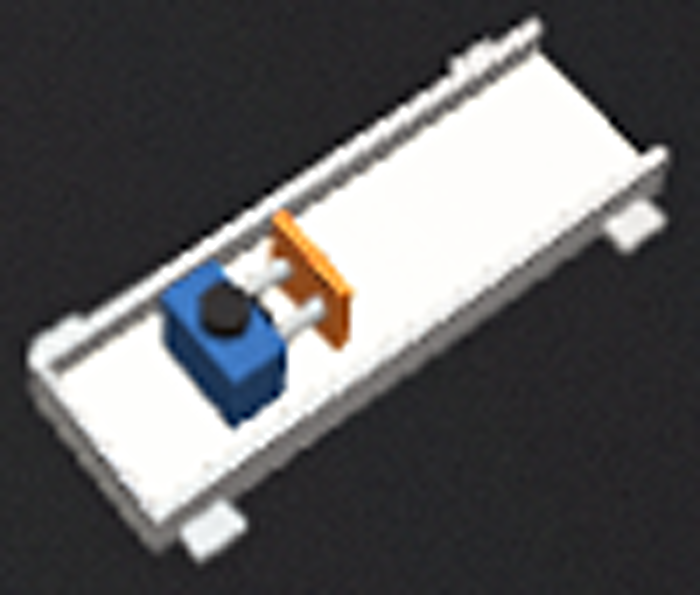

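View pics/bal_s.png

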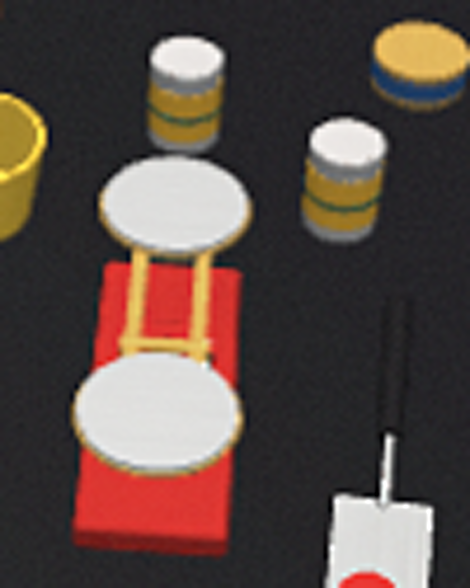

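```bash
cat > loc.py <<'E'
from h import *
import pickle
from scipy.optimize import least_squares
c,d=pickle.load(open("cams.pkl","rb"))
def blob(cc,u,v,r,thr=150,satmax=60):
    hsv=cv2.cvtColor(cc["frame"],cv2.COLOR_BGR2HSV)
    m=((hsv[...,2]>thr)&(hsv[...,1]<satmax)).astype(np.uint8)
    n,l,s,ce=cv2.connectedComponentsWithStats(m)
    k=l[int(v),int(u)]; return ce[k],s[k]
def tri(uc,ud):
    A=[];b=[]
    M=np.zeros((3,3));y=np.zeros(3)
    for cc,p in((c,uc),(d,ud)):
        o,r=ray(cc,*p); r=r/np.linalg.norm(r); P=np.eye(3)-np.outer(r,r); M+=P;y+=P@o
    return np.linalg.solve(M,y)
for n,pt,ps in [("tin1",(415,247),(373,170)),("tin2",(441,203),(339,153)),("panL",(302,215),(334,228)),("panR",(371,208),(337,184))]:
    a,sa=blob(c,*pt,0); b,sb=blob(d,*ps,0)
    zz=.075 if "tin" in n else .105
    print(n,a.round(1),sa,b.round(1),sb,"tri",tri(a,b).round(4),"top",atz(c,*a,zz),"side",atz(d,*b,zz))
E
python3 loc.py
```

```text
tin1 [414.8 247.2] [405 238  20  20 312] [373.6 170. ] [366 165  16  11 127] tri [ 0.455  -0.2334  0.0773] top [ 0.4559 -0.2338  0.075 ] side [ 0.4542 -0.2363  0.075 ]
tin2 [442.  201.5] [433 192  19  20 296] [339.2 152.1] [332 148  15   9 108] tri [ 0.5873 -0.3199  0.0763] top [ 0.5881 -0.3202  0.075 ] side [ 0.5868 -0.3216  0.075 ]
panL [301.1 214. ] [284 197  35  35 980] [332.9 227.1] [316 215  35  25 689] tri [0.555  0.0925 0.1055] top [0.556  0.0925 0.105 ] side [0.554  0.0922 0.105 ]
panR [371.  207.3] [354 190  35  35 988] [336.8 183.1] [322 173  31  21 490] tri [ 0.5703 -0.1081  0.1043] top [ 0.5714 -0.1081  0.105 ] side [ 0.5689 -0.107   0.105 ]
```

```bash
cat > rackfit.py <<'E'
from h import *
import pickle
from scipy.optimize import minimize
c,d=pickle.load(open("cams.pkl","rb"))
S=8
def hullimg(cc,p,roi):
    x,y,a=p; u0,v0,u1,v1=roi
    R=np.array([[np.cos(a),-np.sin(a)],[np.sin(a),np.cos(a)]])
    im=np.zeros(((v1-v0)*S,(u1-u0)*S),np.uint8)
    def part(xs,ys,zs):
        P=[np.r_[R@[px,py]+[x,y],pz] for px in xs for py in ys for pz in zs]
        q=(proj(cc,P)-[u0,v0]+.5)*S
        cv2.fillConvexPoly(im,cv2.convexHull(np.round(q*16).astype(np.int32)),255,shift=4)
    part((-.12,.12),(-.038,.038),(0.0,.008))
    part((-.12,.12),(.032,.038),(0,.026)); part((-.12,.12),(-.038,-.032),(0,.026))
    return cv2.resize(im,(u1-u0,v1-v0),interpolation=cv2.INTER_AREA)/255.
def obs(cc,roi,lo=50,hi=150):
    u0,v0,u1,v1=roi
    g=cc["frame"][v0:v1,u0:u1].max(2).astype(float)
    return np.clip((g-lo)/(hi-lo),0,1)
rois=[(c,(170,205,255,295)),(d,(298,292,402,380))]
for sel in ([0],[1],[0,1]):
    O=[(cc,r,obs(cc,r)) for i,(cc,r) in enumerate(rois) if i in sel]
    f=lambda p:sum(np.abs(hullimg(cc,p/np.array([1,1,.1]),r)-o).sum() for cc,r,o in O)
    best=min((minimize(f,np.array([.466+dx,.375+dx,.0672*1]),method="Nelder-Mead",options=dict(initial_simplex=np.array([[.466+dx,.375,.0672],[.476+dx,.375,.0672],[.466+dx,.385,.0672],[.466+dx,.375,.0722]]))) for dx in(0,.004,-.004)),key=lambda r:r.fun)
    p=best.x/np.array([1,1,.1]); print(sel,p.round(4),np.degrees(p[2]).round(2),best.fun)
vis=[]
for cc,r in rois:
    m=hullimg(cc,p,r); o=obs(cc,r); v=np.dstack([m,o,np.zeros_like(m)])*255
    vis.append(cv2.resize(v.astype(np.uint8),(390,390),interpolation=cv2.INTER_NEAREST))
cv2.imwrite("pics/rackfit.png",np.hstack(vis))
# orange keeper & blue in rack frame
R=np.array([[np.cos(p[2]),-np.sin(p[2])],[np.sin(p[2]),np.cos(p[2])]])
for cc,r in rois:
    hsv=cv2.cvtColor(cc["frame"],cv2.COLOR_BGR2HSV)
    m=((hsv[...,0]>5)&(hsv[...,0]<22)&(hsv[...,1]>150)&(hsv[...,2]>100)); u0,v0,u1,v1=r
    ys,xs=np.nonzero(m[v0:v1,u0:u1]); print("orange",len(xs),xs.mean()+u0,ys.mean()+v0,(R.T@(atz(cc,xs.mean()+u0,ys.mean()+v0,.048)[:2]-p[:2])).round(4))
E
python3 rackfit.py
```

```text
[0] [0.4686 0.3742 0.7989] 45.78 929.2258823529412
[1] [0.4667 0.3705 0.8015] 45.92 403.1280392156863
[0, 1] [0.4667 0.3707 0.7992] 45.79 1349.0782352941178
orange 31 205.16129032258064 242.38709677419354 [ 0.0227 -0.001 ]
orange 89 344.30337078651684 334.2696629213483 [0.0283 0.0074]
```

View pics/rackfit.png

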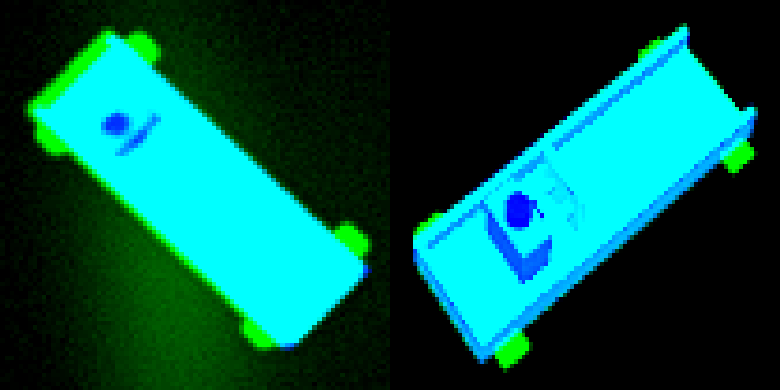

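Request:
send_rows(
  rows=[
    [20, -45, 0, 0, 0, -8, 1],
    [40, -90, 0, 0, 0, -16, 1],
    [60, -135, 0, 0, 0, -24, 1],
    [80, -180, 0, 0, 0, -32, 1],
    [98, -225, 0, 0, 0, -40, 1],
    [116, -270, 0, 0, 0, -48, 1],
    [134, -315, 0, 0, 0, -56, 1],
    [152, -360, 0, 0, 0, -64, 1],
    [170, -405, 0, 0, 0, -72, 1],
    [188, -450, 0, 0, 0, -74.5, 1],
  ],
)

```text
time: 3.05
ee_pos: [0.335, 0.0783, 0.2271]
orientation: [[0.004, 1.0, 0.002], [1.0, -0.004, 0.0], [0.0, 0.002, -1.0]]
ft_force: [1.7, 0.5, 1.1]
opening: 0.0929
```

Request:
send_rows(
  rows=[
    [17, -45, 0, 0, 0, 0, 1],
    [34, -90, 0, 0, 0, 0, 1],
    [51, -135, 0, 0, 0, 0, 1],
    [68, -180, 0, 0, 0, 0, 1],
    [85, -225, 0, 0, 0, 0, 1],
    [102, -270, 0, 0, 0, 0, 1],
    [120, -314, 0, 0, 0, 0, 1],
    [120, -314, -40, 0, 0, 0, 1],
    [120, -314, -80, 0, 0, 0, 1],
    [120, -314, -80, 0, 0, 0, 1],
  ],
)

```text
time: 4.05
ee_pos: [0.4514, -0.2319, 0.1418]
orientation: [[0.0, 1.0, -0.008], [1.0, -0.0, 0.007], [0.007, -0.008, -1.0]]
ft_force: [0.4, 1.3, -0.9]
opening: 0.0932
```

```bash
python3 - <<'E'
from h import *
c=cam("wrist","w1"); s=ctrl.observe(); print(s["time"],s["ee_pos"])
x,y=s["ee_pos"][:2]
print(proj(c,[[x,y,.075],[x-.028,y,.075],[x+.028,y,.075]]))
E
```

```text
4.1 [ 0.45296813 -0.23275333  0.14477308]
[[322.75499539 219.25133666]
 [281.11045902 219.16456892]
 [364.45821776 219.31100513]]
```

View pics/w1.png

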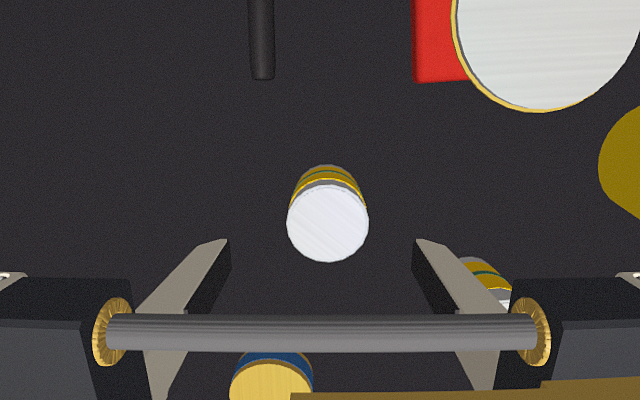

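Request:
send_rows(
  rows=[
    [1, 0, -40, 0, 0, 0, 1],
    [1, 0, -80, 0, 0, 0, 1],
    [1, 0, -108, 0, 0, 0, 1],
    [1, 0, -108, 0, 0, 0, 0.6],
    [1, 0, -108, 0, 0, 0, 0.3],
    [1, 0, -108, 0, 0, 0, 0.3],
    [1, 0, -108, 0, 0, 0, 0.3],
    [1, 0, -108, 0, 0, 0, 0.3],
  ],
)

```text
time: 4.9
ee_pos: [0.4563, -0.2345, 0.0402]
orientation: [[-0.001, 1.0, 0.002], [1.0, 0.001, -0.002], [-0.002, 0.002, -1.0]]
ft_force: [-2.3, -0.6, 1.2]
opening: 0.0576
```

Request:
send_rows(
  rows=[
    [0, 0, 0, 0, 0, 0, 0.3],
    [0, 0, 15, 0, 0, 0, 0.3],
    [0, 0, 50, 0, 0, 0, 0.3],
    [0, 0, 90, 0, 0, 0, 0.3],
    [0, 0, 130, 0, 0, 0, 0.3],
    [10, 35, 166, 0, 0, 0, 0.3],
    [22, 75, 166, 0, 0, 0, 0.3],
    [35, 118, 166, 0, 0, 0, 0.3],
    [48, 161, 166, 0, 0, 0, 0.3],
    [61, 204, 166, 0, 0, 0, 0.3],
  ],
)

```text
time: 5.9
ee_pos: [0.5165, -0.0282, 0.2049]
orientation: [[-0.0, 1.0, 0.0], [1.0, 0.0, -0.0], [-0.0, 0.0, -1.0]]
ft_force: [1.3, -1.5, -1.9]
opening: 0.0556
```

Request:
send_rows(
  rows=[
    [13, 42, 0, 0, 0, 0, 0.3],
    [26, 84, 0, 0, 0, 0, 0.3],
    [38, 123, 0, 0, 0, 0, 0.3],
    [38, 123, 0, 0, 0, 0, 0.3],
    [38, 123, 0, 0, 0, 0, 0.3],
  ],
)

```text
time: 6.4
ee_pos: [0.5541, 0.094, 0.2043]
orientation: [[-0.003, 1.0, -0.001], [1.0, 0.003, -0.0], [-0.0, -0.001, -1.0]]
ft_force: [0.0, -0.7, -1.3]
opening: 0.0557
```

```bash
python3 - <<'E'
from h import *
s=ctrl.observe(); print(s["ft_force"],s["time"],s["ee_pos"])
c=cam("side"); crop(c,280,120,440,280,4,"s2"); c=cam("wrist","w2"); s=ctrl.observe(); print(s["time"],s["ee_pos"],s["ft_force"])
E
```

```text
[ 0.01762697 -0.70393943 -1.34565725] 6.4 [0.5541022  0.09398229 0.20427541]
6.5 [0.5540712  0.09235968 0.20443706] [ 0.37053423 -0.54205917 -1.94985449]
```

View pics/w2.png

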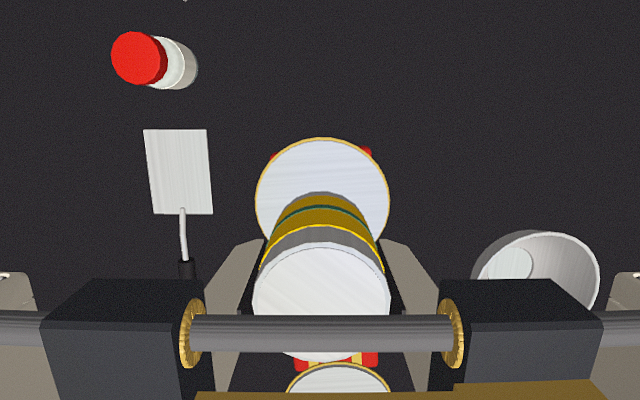

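View pics/s2.png

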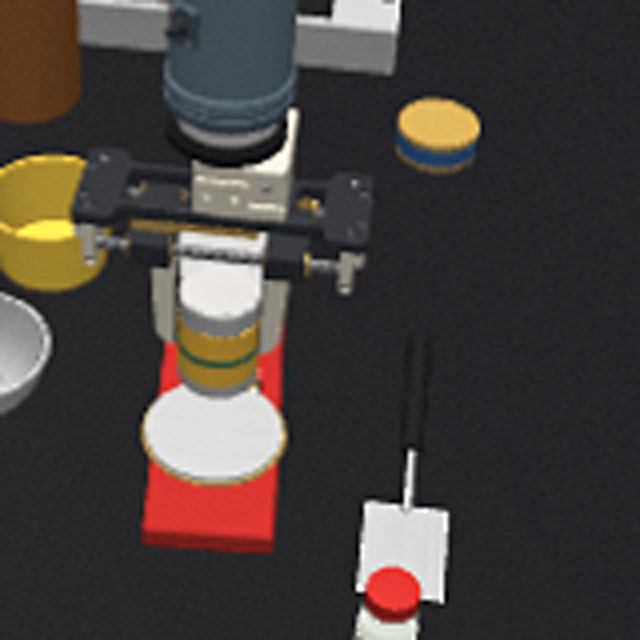

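Request:
send_rows(
  rows=[
    [0, 0, -20, 0, 0, 0, 0.3],
    [0, 0, -40, 0, 0, 0, 0.3],
    [0, 0, -52, 0, 0, 0, 0.3],
    [0, 0, -56, 0, 0, 0, 0.3],
    [0, 0, -58, 0, 0, 0, 0.3],
    [0, 0, -60, 0, 0, 0, 0.3],
    [0, 0, -62, 0, 0, 0, 0.3],
    [0, 0, -64, 0, 0, 0, 0.3],
    [0, 0, -65, 0, 0, 0, 0.3],
    [0, 0, -65, 0, 0, 0, 0.3],
  ],
)

```text
time: 7.5
ee_pos: [0.5545, 0.0932, 0.1396]
orientation: [[-0.001, 1.0, -0.0], [1.0, 0.001, 0.0], [0.0, -0.0, -1.0]]
ft_force: [-0.8, 0.5, -1.5]
opening: 0.0553
```

Request:
send_rows(
  rows=[
    [0, 0, -2, 0, 0, 0, 0.3],
    [0, 0, -4, 0, 0, 0, 0.3],
    [0, 0, -6, 0, 0, 0, 0.3],
    [0, 0, -7, 0, 0, 0, 0.3],
    [0, 0, -7, 0, 0, 0, 0.3],
  ],
)

```text
time: 8.0
ee_pos: [0.5544, 0.0931, 0.1324]
orientation: [[-0.001, 1.0, -0.001], [1.0, 0.001, -0.0], [-0.0, -0.001, -1.0]]
ft_force: [0.2, 0.1, -1.3]
opening: 0.0553
```

Request:
send_rows(
  rows=[
    [0, 0, -1, 0, 0, 0, 0.3],
    [0, 0, -1, 0, 0, 0, 0.3],
  ],
)

```text
time: 8.2
ee_pos: [0.5545, 0.0931, 0.1315]
orientation: [[-0.001, 1.0, -0.0], [1.0, 0.001, 0.0], [0.0, -0.0, -1.0]]
ft_force: [0.2, -1.0, -1.9]
opening: 0.056
```

Request:
send_rows(
  rows=[
    [0, 0, -1, 0, 0, 0, 0.3],
    [0, 0, -1, 0, 0, 0, 0.3],
  ],
)

```text
time: 8.4
ee_pos: [0.5545, 0.0931, 0.1306]
orientation: [[-0.001, 1.0, -0.0], [1.0, 0.001, -0.0], [-0.0, -0.0, -1.0]]
ft_force: [-0.5, 0.1, -1.3]
opening: 0.0556
```

Request:
send_rows(
  rows=[
    [0, 0, -1, 0, 0, 0, 0.3],
    [0, 0, -1, 0, 0, 0, 0.3],
  ],
)

```text
time: 8.6
ee_pos: [0.5546, 0.0931, 0.1301]
orientation: [[-0.001, 1.0, 0.0], [1.0, 0.001, -0.0], [-0.0, 0.0, -1.0]]
ft_force: [-2.0, 0.1, 2.2]
opening: 0.0553
```

Request:
send_rows(
  rows=[
    [0, 0, -1, 0, 0, 0, 0.3],
    [0, 0, -1, 0, 0, 0, 0.3],
  ],
)

```text
time: 8.8
ee_pos: [0.5546, 0.0931, 0.13]
orientation: [[-0.001, 1.0, 0.001], [1.0, 0.001, -0.0], [-0.0, 0.001, -1.0]]
ft_force: [-4.1, 0.6, 8.7]
opening: 0.0557
```

Request:
send_rows(
  rows=[
    [0, 0, -1, 0, 0, 0, 0.3],
    [0, 0, -1, 0, 0, 0, 0.3],
  ],
)

```text
time: 9.0
ee_pos: [0.5546, 0.0931, 0.1299]
orientation: [[-0.001, 1.0, 0.001], [1.0, 0.001, -0.0], [-0.0, 0.001, -1.0]]
ft_force: [-6.1, 0.3, 14.4]
opening: 0.0555
```

Request:
send_rows(
  rows=[
    [0, 0, 2, 0, 0, 0, 0.3],
    [0, 0, 2.2, 0, 0, 0, 0.3],
    [0, 0, 2.2, 0, 0, 0, 1],
    [0, 0, 2.2, 0, 0, 0, 1],
    [0, 0, 2.2, 0, 0, 0, 1],
    [0, 0, 2.2, 0, 0, 0, 1],
    [0, 0, 30, 0, 0, 0, 1],
    [0, 0, 70, 0, 0, 0, 1],
    [0, 0, 110, 0, 0, 0, 1],
  ],
)

```text
time: 9.9
ee_pos: [0.5541, 0.0931, 0.2383]
orientation: [[-0.001, 1.0, -0.002], [1.0, 0.001, 0.0], [0.0, -0.002, -1.0]]
ft_force: [0.6, 0.2, -0.4]
opening: 0.0927
```

```bash
python3 - <<'E'
from h import *
s=ctrl.observe(); print(s["ft_force"],s["time"],s["ee_pos"])
c=cam("top"); crop(c,270,175,470,290,4,"t3"); print(s["ee_pos"])
E
```

```text
[ 0.61520848  0.21786827 -0.42014297] 9.9 [0.55405201 0.09310125 0.23825587]
[0.55405201 0.09310125 0.23825587]
```

View pics/t3.png

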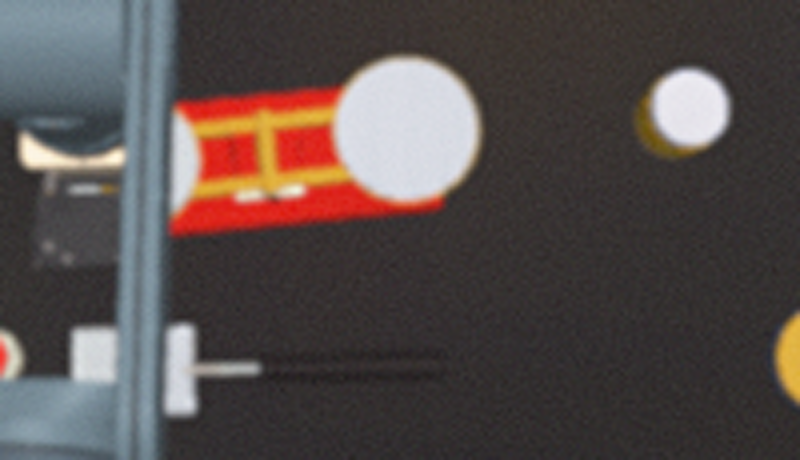

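Request:
send_rows(
  rows=[
    [4, -45, 0, 0, 0, 0, 1],
    [8, -90, 0, 0, 0, 0, 1],
    [12, -135, 0, 0, 0, 0, 1],
    [16, -180, 0, 0, 0, 0, 1],
    [20, -225, 0, 0, 0, 0, 1],
    [24, -270, 0, 0, 0, 0, 1],
    [28, -315, 0, 0, 0, 0, 1],
    [31, -360, 0, 0, 0, 0, 1],
    [33, -405, -20, 0, 0, 0, 1],
    [33, -413, -60, 0, 0, 0, 1],
  ],
)

```text
time: 10.95
ee_pos: [0.5889, -0.327, 0.1798]
orientation: [[0.004, 1.0, 0.006], [1.0, -0.004, -0.007], [-0.007, 0.006, -1.0]]
ft_force: [1.3, -0.2, -0.9]
opening: 0.0932
```

```bash
python3 - <<'E'
from h import *
c=cam("wrist","w4"); s=ctrl.observe(); print(s["time"],s["ee_pos"])
print(proj(c,[[.5875,-.3205,.075]]), proj(c,[[.555,.0925,.165]]))
c=cam("side"); crop(c,290,140,400,270,4,"s4")
E
```

```text
11.0 [ 0.58483733 -0.32294429  0.16953186]
[[316.92925812 192.09993465]] [[ 444.07508837 1465.32982428]]
```

View pics/w4.png

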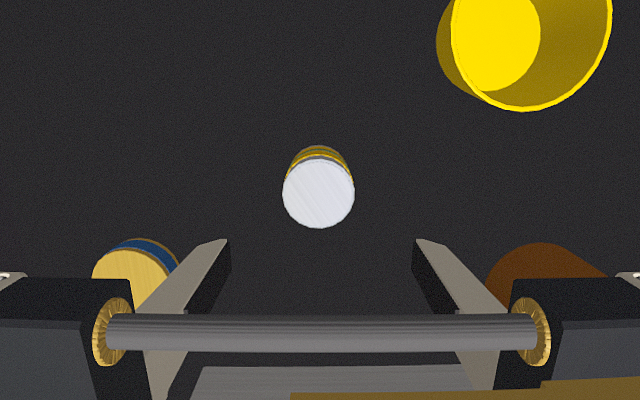

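View pics/s4.png

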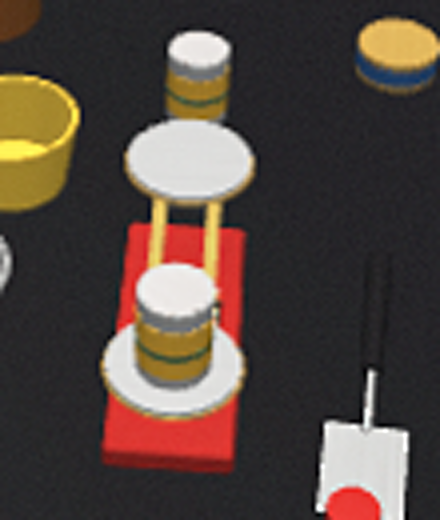

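Request:
send_rows(
  rows=[
    [0, 0, -40, 0, 0, 0, 1],
    [0, 0, -80, 0, 0, 0, 1],
    [0, 0, -115, 0, 0, 0, 1],
    [0, 0, -138, 0, 0, 0, 1],
    [0, 0, -138, 0, 0, 0, 1],
    [0, 0, -138, 0, 0, 0, 0.6],
    [0, 0, -138, 0, 0, 0, 0.3],
    [0, 0, -138, 0, 0, 0, 0.3],
    [0, 0, -138, 0, 0, 0, 0.3],
    [0, 0, -138, 0, 0, 0, 0.3],
  ],
)

```text
time: 12.05
ee_pos: [0.5879, -0.3202, 0.0406]
orientation: [[-0.001, 1.0, 0.001], [1.0, 0.001, -0.001], [-0.001, 0.001, -1.0]]
ft_force: [-0.2, 0.1, -0.3]
opening: 0.0574
```

Request:
send_rows(
  rows=[
    [0, 0, 0, 0, 0, 0, 0.3],
    [0, 0, 15, 0, 0, 0, 0.3],
    [0, 0, 50, 0, 0, 0, 0.3],
    [0, 0, 90, 0, 0, 0, 0.3],
    [0, 0, 130, 0, 0, 0, 0.3],
    [-3, 40, 160, 0, 0, 0, 0.3],
    [-7, 85, 170, 0, 0, 0, 0.3],
    [-11, 130, 170, 0, 0, 0, 0.3],
    [-15, 175, 170, 0, 0, 0, 0.3],
    [-18, 212, 170, 0, 0, 0, 0.3],
  ],
)

```text
time: 13.05
ee_pos: [0.5687, -0.1054, 0.2104]
orientation: [[-0.001, 1.0, -0.0], [1.0, 0.001, 0.001], [0.001, -0.0, -1.0]]
ft_force: [0.4, -0.6, -3.2]
opening: 0.0555
```

Request:
send_rows(
  rows=[
    [0, 0, 0, 0, 0, 0, 0.3],
    [0, 0, -20, 0, 0, 0, 0.3],
    [0, 0, -38, 0, 0, 0, 0.3],
    [0, 0, -43, 0, 0, 0, 0.3],
    [0, 0, -45, 0, 0, 0, 0.3],
    [0, 0, -46, 0, 0, 0, 0.3],
    [0, 0, -46, 0, 0, 0, 0.3],
  ],
)

```text
time: 13.75
ee_pos: [0.57, -0.1084, 0.1644]
orientation: [[-0.0, 1.0, 0.001], [1.0, 0.0, -0.0], [-0.0, 0.001, -1.0]]
ft_force: [1.4, 0.1, -1.7]
opening: 0.0559
```

Request:
send_rows(
  rows=[
    [0, 0, -1, 0, 0, 0, 0.3],
    [0, 0, -2, 0, 0, 0, 0.3],
    [0, 0, -3, 0, 0, 0, 0.3],
    [0, 0, -3, 0, 0, 0, 0.3],
  ],
)

```text
time: 14.15
ee_pos: [0.5695, -0.1079, 0.1606]
orientation: [[-0.001, 1.0, -0.0], [1.0, 0.001, 0.0], [0.0, -0.0, -1.0]]
ft_force: [-0.2, -1.0, -1.9]
opening: 0.0559
```

Request:
send_rows(
  rows=[
    [0, 0, -1, 0, 0, 0, 0.3],
    [0, 0, -1, 0, 0, 0, 0.3],
  ],
)

```text
time: 14.35
ee_pos: [0.5696, -0.1078, 0.1597]
orientation: [[-0.001, 1.0, 0.0], [1.0, 0.001, -0.0], [-0.0, 0.0, -1.0]]
ft_force: [-0.8, 0.6, 0.4]
opening: 0.0554
```

Request:
send_rows(
  rows=[
    [0, 0, -1, 0, 0, 0, 0.3],
    [0, 0, -1, 0, 0, 0, 0.3],
  ],
)

```text
time: 14.55
ee_pos: [0.5696, -0.1079, 0.1586]
orientation: [[-0.001, 1.0, 0.0], [1.0, 0.001, 0.0], [0.0, 0.0, -1.0]]
ft_force: [0.0, 0.0, -1.4]
opening: 0.0558
```

Request:
send_rows(
  rows=[
    [0, 0, -0.5, 0, 0, 0, 0.3],
    [0, 0, -0.5, 0, 0, 0, 1],
    [0, 0, -0.5, 0, 0, 0, 1],
    [0, 0, -0.5, 0, 0, 0, 1],
    [0, 0, -0.5, 0, 0, 0, 1],
    [0, 0, 30, 0, 0, 0, 1],
    [0, 0, 65, 0, 0, 0, 1],
    [0, 0, 70, 0, 0, 0, 1],
    [0, 0, 70, 0, 0, 0, 1],
    [0, 0, 70, 0, 0, 0, 1],
  ],
)

```text
time: 15.55
ee_pos: [0.569, -0.1077, 0.2276]
orientation: [[-0.001, 1.0, -0.001], [1.0, 0.001, 0.001], [0.001, -0.001, -1.0]]
ft_force: [-0.5, -0.1, -0.6]
opening: 0.0928
```

```bash
python3 - <<'E'
from h import *
c=cam("side"); crop(c,290,120,410,270,4,"s5"); cam("wrist","w5")
s=ctrl.observe(); print(s["time"],s["ee_pos"])
for z in(.090,.120): print(z, proj(c,[[.555,.0925,z],[.555,.0925,z+.075],[.570,-.108,.21-z+.0],[.57,-.108,.21-z+.075]]).round(1).tolist())
E
```

```text
15.65 [ 0.56873611 -0.10757981  0.22704459]
0.09 [[332.4, 230.7], [333.2, 212.3], [336.7, 179.3], [337.5, 160.8]]
0.12 [[332.7, 223.6], [333.5, 204.5], [336.3, 186.4], [337.2, 168.4]]
```

View pics/s5.png

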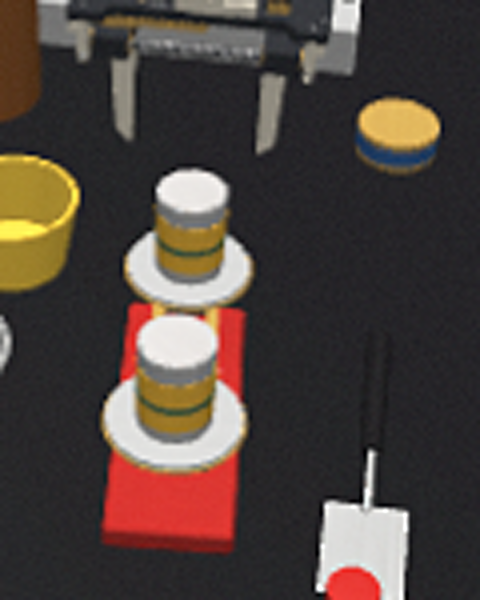

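View pics/w5.png

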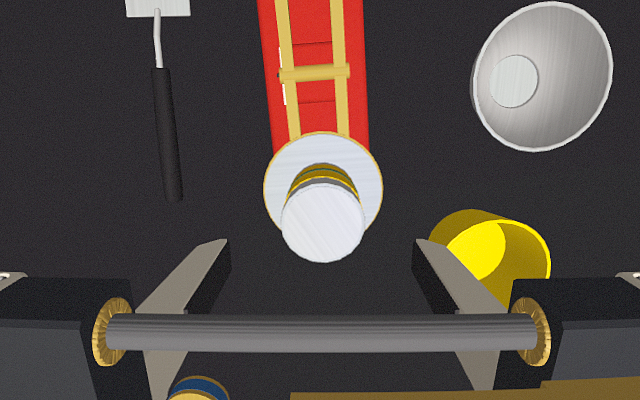

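Request:
send_rows(
  rows=[
    [0, 0, 0, 0, 0, 0, 1],
    [0, 0, 0, 0, 0, 0, 1],
    [0, 0, 0, 0, 0, 0, 1],
    [0, 0, -40, 0, 0, 0, 1],
    [0, 0, -80, 0, 0, 0, 1],
    [0, 0, -95, 0, 0, 0, 1],
    [0, 0, -97, 0, 0, 0, 1],
    [0, 0, -97, 0, 0, 0, 0.7],
    [0, 0, -97, 0, 0, 0, 0.5],
    [0, 0, -97, 0, 0, 0, 0.3],
  ],
)

```text
time: 16.65
ee_pos: [0.5706, -0.1083, 0.1332]
orientation: [[-0.001, 1.0, 0.003], [1.0, 0.001, -0.001], [-0.001, 0.003, -1.0]]
ft_force: [-0.1, -0.0, 0.7]
opening: 0.0732
```

Request:
send_rows(
  rows=[
    [0, 0, 0, 0, 0, 0, 0.3],
    [0, 0, 0, 0, 0, 0, 0.3],
    [0, 0, 2, 0, 0, 0, 0.3],
    [0, 0, 4, 0, 0, 0, 0.3],
  ],
)

```text
time: 17.05
ee_pos: [0.5697, -0.1079, 0.1359]
orientation: [[-0.001, 1.0, 0.0], [1.0, 0.001, -0.0], [-0.0, 0.0, -1.0]]
ft_force: [-0.1, 0.0, -0.4]
opening: 0.056
```

Request:
send_rows(
  rows=[
    [0, 0, 4, 0, 0, 0, 0.3],
    [0, 0, 8, 0, 0, 0, 0.3],
    [0, 0, 12, 0, 0, 0, 0.3],
    [0, 0, 16, 0, 0, 0, 0.3],
    [0, 0, 20, 0, 0, 0, 0.3],
    [0, 0, 24, 0, 0, 0, 0.3],
    [0, 0, 30, 0, 0, 0, 0.3],
    [0, 0, 45, 0, 0, 0, 0.3],
    [0, 0, 80, 0, 0, 0, 0.3],
    [0, 0, 105, 0, 0, 0, 0.3],
  ],
)

```text
time: 18.05
ee_pos: [0.5696, -0.1078, 0.2423]
orientation: [[-0.001, 1.0, 0.0], [1.0, 0.001, 0.0], [-0.0, 0.0, -1.0]]
ft_force: [0.8, 0.2, -2.4]
opening: 0.0554
```

Request:
send_rows(
  rows=[
    [-30, 25, 0, 0, 0, -5, 0.3],
    [-62, 55, 0, 0, 0, -10, 0.3],
    [-94, 88, 0, 0, 0, -15, 0.3],
    [-122, 122, 0, 0, 0, -20, 0.3],
    [-142, 162, 0, 0, 0, -25, 0.3],
    [-150, 205, 0, 0, 0, -30, 0.3],
    [-152, 250, 0, 0, 0, -35, 0.3],
    [-152, 295, 0, 0, 0, -40, 0.3],
    [-152, 340, 0, 0, 0, -44.2, 0.3],
    [-152, 385, 0, 0, 0, -44.2, 0.3],
  ],
)

```text
time: 19.05
ee_pos: [0.417, 0.279, 0.2411]
orientation: [[0.698, 0.716, 0.0], [0.716, -0.698, 0.0], [0.0, 0.0, -1.0]]
ft_force: [0.4, -0.5, -3.1]
opening: 0.0556
```

Request:
send_rows(
  rows=[
    [0, 30, 0, 0, 0, 0, 0.3],
    [0, 44, 0, 0, 0, 0, 0.3],
    [0, 44, 0, 0, 0, 0, 0.3],
    [0, 44, 0, 0, 0, 0, 0.3],
    [0, 44, 0, 0, 0, 0, 0.3],
  ],
)

```text
time: 19.55
ee_pos: [0.4177, 0.3197, 0.2407]
orientation: [[0.698, 0.716, -0.0], [0.716, -0.698, -0.001], [-0.001, 0.0, -1.0]]
ft_force: [-0.5, 0.2, -1.9]
opening: 0.0556
```

```bash
cat > ov.py <<'E'
from h import *
import sys
name=sys.argv[1]; p=[float(v) for v in sys.argv[2:5]]
c=cam("wrist"); s=ctrl.observe(); print(s["time"],s["ee_pos"],s["ft_force"],np.degrees(np.arctan2(s["orientation"][1,1],s["orientation"][0,1])))
im=c["frame"].copy(); cv2.imwrite(f"pics/{name}.png",im)
a=np.radians(p[2]);R=np.array([[np.cos(a),-np.sin(a)],[np.sin(a),np.cos(a)]])
def W(x,y,z): return np.r_[R@[x,y]+p[:2],z]
def line(P,Q,col):
    ts=np.linspace(0,1,30); pts=proj(c,[np.array(P)*(1-t)+np.array(Q)*t for t in ts])
    if np.abs(pts).max()<3000: cv2.polylines(im,[np.round(pts*8).astype(np.int32)],False,col,1,cv2.LINE_AA,3)
for y,z,col in((.038,.026,(0,0,255)),(-.038,.026,(0,0,255)),(.032,.026,(255,0,255)),(-.032,.026,(255,0,255)),(.032,.008,(0,200,0)),(-.032,.008,(0,200,0))): line(W(-.12,y,z),W(.12,y,z),col)
line(W(-.12,-.032,.008),W(-.12,.032,.008),(0,200,0)); line(W(.12,-.038,.026),W(.12,.038,.026),(0,0,255))
cv2.imwrite(f"pics/{name}o.png",im)
import pickle; pickle.dump((c,s),open(f"{name}.pkl","wb"))
E
python3 ov.py w6 .467 .3712 45.8; python3 - <<'E'
from h import *
d=cam("side"); crop(d,290,280,420,380,6,"s6")
E
```

```text
19.6 [0.41779006 0.3197409  0.24076187] [ 0.68530912 -0.38712766 -2.89086429] -44.25451867990114
```

View pics/w6o.png

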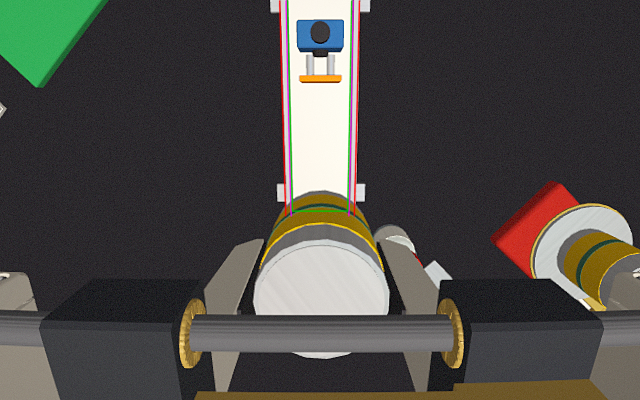

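View pics/s6.png

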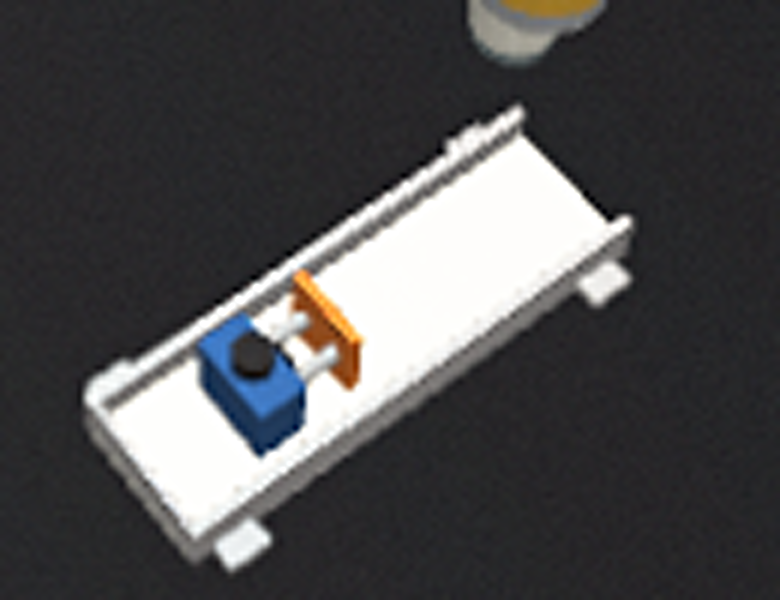

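```bash
python3 - <<'E'
from h import *
import pickle
c,s=pickle.load(open("w6.pkl","rb"))
im=cv2.imread("pics/w6o.png"); cv2.imwrite("pics/w6z.png",cv2.resize(im[0:220,250:390],None,fx=4,fy=2.7,interpolation=cv2.INTER_NEAREST))
f=c["frame"].astype(int)
a=np.radians(45.8);R=np.array([[np.cos(a),-np.sin(a)],[np.sin(a),np.cos(a)]]);p=np.array([.467,.3712])
rk=lambda u,v,z:(R.T@(atz(c,u,v,z)[:2]-p)).round(4)
hsv=cv2.cvtColor(c["frame"],cv2.COLOR_BGR2HSV)
m=((hsv[...,0]>5)&(hsv[...,0]<22)&(hsv[...,1]>180)&(hsv[...,2]>150)); m[120:]=0;m[:,:280]=0;m[:,360:]=0
ys,xs=np.nonzero(m); print("keeper",xs.min(),xs.max(),ys.min(),ys.max(),[rk(xs.min(),ys.max(),.051),rk(xs.max()+1,ys.max(),.051),rk(xs.mean(),ys.min(),.051)])
for v in(110,130,150,170):
    print(v,f[v,272:300].max(1)," ",f[v,342:372].max(1))
for v in (110,150,180):
    for u in (282,292,350,358): print(v,u,rk(u,v,.026))
E
```

```text
keeper 300 340 75 81 [array([0.0213, 0.0179]), array([ 0.0214, -0.0204]), array([ 0.0267, -0.0008])]
110 [ 50  40  43  51  43  51  39  46  42  42  18 173 228 221 217 223 214 165
 190 250 255 255 254 253 253 254 255 253]   [253 254 254 254 253 254 255 255 217 108 199 223 217 221 234 174  57  40
  40  42  45  43  39  46  57  41  42  48  43  51]
130 [ 44  40  48  47  47  43  50  44  46  43  34  34 187 229 217 218 222 189
 137 230 255 254 254 254 253 254 254 254]   [253 255 254 253 254 254 255 248 174 135 214 222 219 223 236 182  23  41
  55  45  41  43  46  43  42  47  45  40  51  42]
150 [ 45  44  40  49  44  49  41  46  39  43  43  25 110 206 227 216 217 220
 185 195 251 255 253 253 253 254 254 254]   [255 253 254 253 254 255 255 236 142 176 219 218 220 232 191  71  32  47
  47  44  48  49  48  43  44  41  44  48  37  43]
170 [ 38  47  51  43  42  50  48  45  44  45  51  44  13 194 228 216 214 221
 193 126 225 255 253 253 253 252 253 252]   [254 254 254 254 254 255 255 218  96 202 221 217 221 235 194  17  39  35
  44  44  45  45  48  46  44  45  45  45  43  46]
110 282 [-0.006   0.0381]
110 292 [-0.006   0.0279]
110 350 [-0.006  -0.0314]
110 358 [-0.0061 -0.0395]
150 282 [-0.047   0.0393]
150 292 [-0.047   0.0289]
150 350 [-0.0471 -0.0322]
150 358 [-0.0471 -0.0406]
180 282 [-0.0794  0.0404]
180 292 [-0.0794  0.0296]
180 350 [-0.0795 -0.0329]
180 358 [-0.0796 -0.0415]
```

View pics/w6z.png

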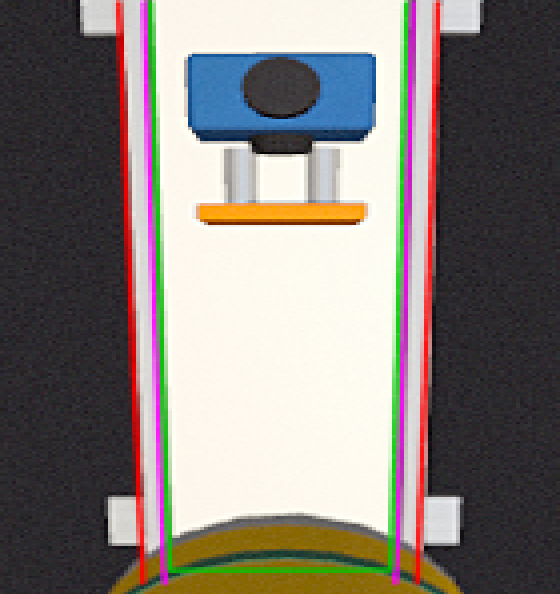

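Request:
send_rows(
  rows=[
    [1, 0.5, -40, 0, 0, 0, 0.3],
    [1, 0.5, -80, 0, 0, 0, 0.3],
    [1, 0.5, -120, 0, 0, 0, 0.3],
    [1, 0.5, -155, 0, 0, 0, 0.3],
    [1, 0.5, -166, 0, 0, 0, 0.3],
    [1, 0.5, -166, 0, 0, 0, 0.3],
    [1, 0.5, -166, 0, 0, 0, 0.3],
  ],
)

```text
time: 20.35
ee_pos: [0.4199, 0.3219, 0.0762]
orientation: [[0.697, 0.717, 0.002], [0.717, -0.697, 0.001], [0.002, 0.001, -1.0]]
ft_force: [1.1, 0.5, -1.6]
opening: 0.0556
```

```bash
python3 ov.py w7 .4678 .3704 45.8; python3 - <<'E'
from h import *
s=ctrl.observe();a=np.radians(45.8);R=np.array([[np.cos(a),-np.sin(a)],[np.sin(a),np.cos(a)]])
print("rack xy",R.T@(s["ee_pos"][:2]-[.4678,.3704]))
d=cam("side"); crop(d,290,270,420,370,6,"s7")
E
```

```text
20.4 [0.42022825 0.32211582 0.07665824] [ 0.32830905  0.20160391 -2.58061032] -44.18139417978259
rack xy [-0.06778081  0.00044265]
```

View pics/w7o.png

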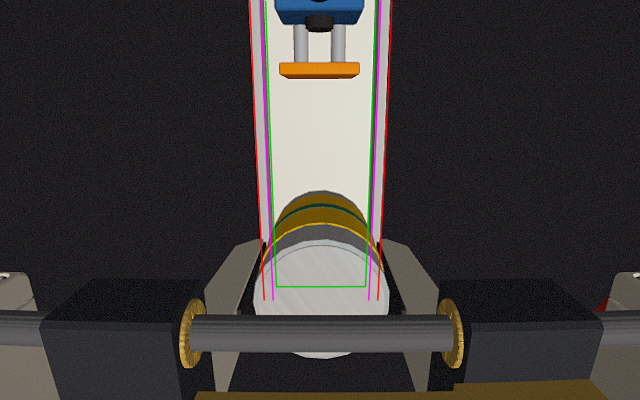

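View pics/s7.png

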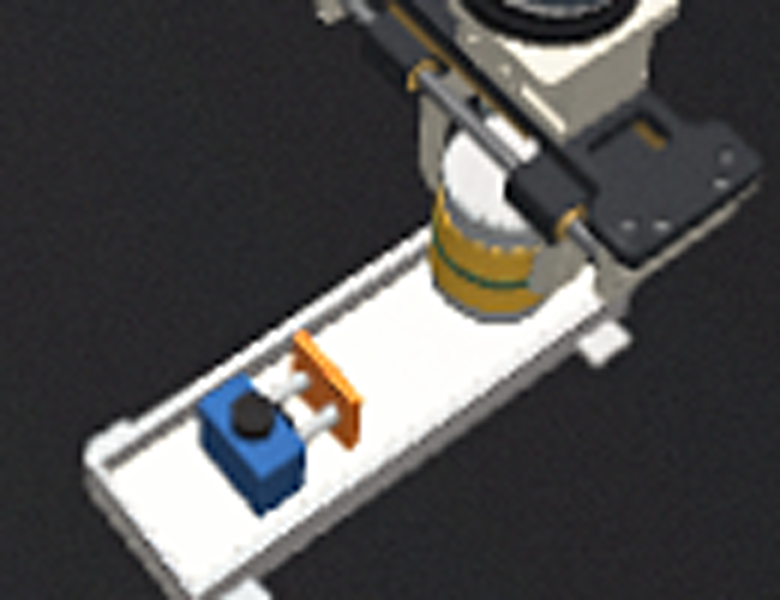

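Request:
send_rows(
  rows=[
    [0, 0, -10, 0, 0, 0, 0.3],
    [0, 0, -17, 0, 0, 0, 0.3],
    [0, 0, -20, 0, 0, 0, 0.3],
    [0, 0, -22, 0, 0, 0, 0.3],
    [0, 0, -22, 0, 0, 0, 0.3],
  ],
)

```text
time: 20.95
ee_pos: [0.4183, 0.3215, 0.0522]
orientation: [[0.697, 0.717, -0.001], [0.717, -0.697, -0.0], [-0.001, -0.0, -1.0]]
ft_force: [-0.4, -0.3, -2.6]
opening: 0.0559
```

Request:
send_rows(
  rows=[
    [0, 0, -1, 0, 0, 0, 0.3],
    [0, 0, -2, 0, 0, 0, 0.3],
    [0, 0, -2, 0, 0, 0, 0.3],
  ],
)

```text
time: 21.25
ee_pos: [0.4186, 0.3216, 0.0506]
orientation: [[0.697, 0.717, 0.0], [0.717, -0.697, 0.0], [0.0, 0.0, -1.0]]
ft_force: [-0.0, -0.3, -2.8]
opening: 0.0556
```

Request:
send_rows(
  rows=[
    [0, 0, -1, 0, 0, 0, 0.3],
    [0, 0, -1, 0, 0, 0, 0.3],
  ],
)

```text
time: 21.45
ee_pos: [0.4187, 0.3217, 0.0504]
orientation: [[0.697, 0.717, 0.001], [0.717, -0.697, 0.0], [0.001, 0.0, -1.0]]
ft_force: [-1.8, -1.1, 3.5]
opening: 0.0556
```

Request:
send_rows(
  rows=[
    [0, 0, 0.7, 0, 0, 0, 0.3],
    [3.6, 3.5, 0.7, 0, 0, 0, 0.3],
    [8.0, 7.8, 0.7, 0, 0, 0, 0.3],
    [12.5, 12.2, 0.7, 0, 0, 0, 0.3],
    [17.0, 16.7, 0.7, 0, 0, 0, 0.3],
    [21.6, 21.3, 0.7, 0, 0, 0, 0.3],
    [26.2, 25.8, 0.7, 0, 0, 0, 0.3],
    [30.8, 30.4, 0.7, 0, 0, 0, 0.3],
    [35.6, 35.2, 0.7, 0, 0, 0, 0.3],
    [35.6, 35.2, 0.7, 0, 0, 0, 0.3],
  ],
)

```text
time: 22.45
ee_pos: [0.4558, 0.3581, 0.0505]
orientation: [[0.697, 0.717, 0.002], [0.717, -0.697, 0.002], [0.003, 0.0, -1.0]]
ft_force: [1.2, 1.9, 1.0]
opening: 0.0558
```

```bash
python3 ov.py w8 .4678 .3704 45.8; python3 - <<'E'
from h import *
s=ctrl.observe();a=np.radians(45.8);R=np.array([[np.cos(a),-np.sin(a)],[np.sin(a),np.cos(a)]])
print("rack xy",R.T@(s["ee_pos"][:2]-[.4678,.3704]), R.T@s["ft_force"][:2])
d=cam("side"); crop(d,290,270,420,370,6,"s8")
E
```

```text
22.5 [0.45566683 0.35802916 0.05046711] [ 1.64424994  0.68121831 -0.03793887] -44.1618021770541
rack xy [-1.73276116e-02  7.38804864e-05] [ 1.63468631 -0.70385859]
```

View pics/w8o.png

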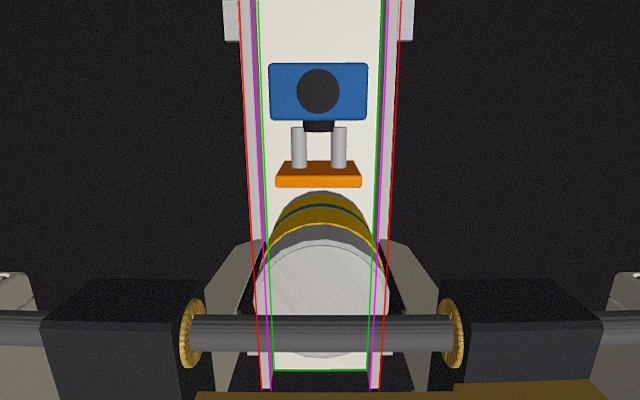

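View pics/s8.png

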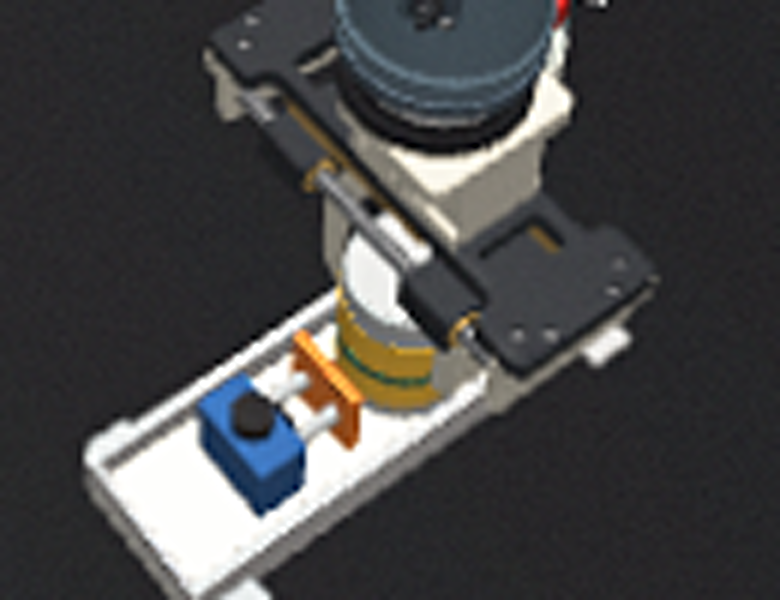

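Request:
send_rows(
  rows=[
    [1.4, 1.4, 0, 0, 0, 0, 0.3],
    [2.8, 2.9, 0, 0, 0, 0, 0.3],
    [4.2, 4.3, 0, 0, 0, 0, 0.3],
    [5.6, 5.7, 0, 0, 0, 0, 0.3],
    [5.6, 5.7, 0, 0, 0, 0, 0.3],
  ],
)

```text
time: 23.05
ee_pos: [0.459, 0.3619, 0.0504]
orientation: [[0.697, 0.717, -0.002], [0.717, -0.697, -0.001], [-0.002, -0.0, -1.0]]
ft_force: [-3.2, -2.8, 5.2]
opening: 0.0555
```

Request:
send_rows(
  rows=[
    [1.4, 1.4, 0, 0, 0, 0, 0.3],
    [2.1, 2.1, 0, 0, 0, 0, 0.3],
    [2.1, 2.1, 0, 0, 0, 0, 0.3],
  ],
)

```text
time: 23.35
ee_pos: [0.461, 0.364, 0.0504]
orientation: [[0.697, 0.717, -0.002], [0.717, -0.697, -0.001], [-0.002, -0.0, -1.0]]
ft_force: [-2.8, -3.2, 5.8]
opening: 0.0556
```

Request:
send_rows(
  rows=[
    [1.4, 1.4, 0, 0, 0, 0, 0.3],
    [2.1, 2.1, 0, 0, 0, 0, 0.3],
    [2.1, 2.1, 0, 0, 0, 0, 0.3],
  ],
)

```text
time: 23.65
ee_pos: [0.4631, 0.3661, 0.0504]
orientation: [[0.697, 0.717, -0.002], [0.717, -0.697, -0.001], [-0.002, -0.0, -1.0]]
ft_force: [-3.5, -3.1, 5.2]
opening: 0.0556
```

Request:
send_rows(
  rows=[
    [0, 0, 0.7, 0, 0, 0, 0.3],
    [0.7, 0.7, 0.7, 0, 0, 0, 0.3],
    [1.4, 1.4, 0.7, 0, 0, 0, 0.3],
    [1.4, 1.4, 0.7, 0, 0, 0, 0.3],
  ],
)

```text
time: 24.05
ee_pos: [0.4648, 0.3677, 0.0505]
orientation: [[0.697, 0.717, -0.002], [0.717, -0.697, -0.001], [-0.002, -0.0, -1.0]]
ft_force: [-1.5, -1.6, -1.1]
opening: 0.0559
```

Request:
send_rows(
  rows=[
    [0.7, 0.7, 0, 0, 0, 0, 0.3],
    [1.4, 1.4, 0, 0, 0, 0, 0.3],
    [2.1, 2.1, 0, 0, 0, 0, 0.3],
    [2.1, 2.1, 0, 0, 0, 0, 0.3],
  ],
)

```text
time: 24.45
ee_pos: [0.467, 0.3701, 0.0506]
orientation: [[0.697, 0.717, -0.001], [0.717, -0.697, -0.001], [-0.001, -0.0, -1.0]]
ft_force: [-2.9, -3.1, -3.4]
opening: 0.0555
```

```bash
python3 ov.py w9 .4678 .3704 45.8
```

```text
24.5 [0.46705427 0.37003048 0.05063925] [-3.22655071 -2.31204664 -4.23837889] -44.15712731909543
```

View pics/w9.png

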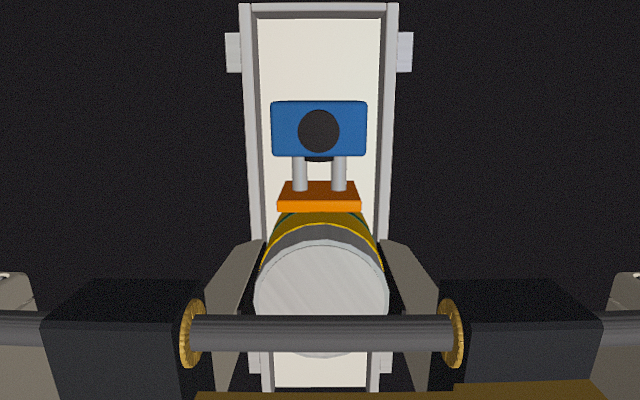

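Request:
send_rows(
  rows=[
    [0.7, 0.7, -0.2, 0, 0, 0, 0.3],
    [1.4, 1.4, -0.2, 0, 0, 0, 0.3],
    [2.1, 2.1, -0.2, 0, 0, 0, 0.3],
    [2.8, 2.8, -0.2, 0, 0, 0, 0.3],
    [2.8, 2.8, -0.2, 0, 0, 0, 0.3],
  ],
)

```text
time: 25.0
ee_pos: [0.4701, 0.3731, 0.0506]
orientation: [[0.697, 0.717, -0.0], [0.717, -0.697, 0.0], [-0.0, -0.0, -1.0]]
ft_force: [-3.7, -2.2, -5.0]
opening: 0.0556
```

Request:
send_rows(
  rows=[
    [0.7, 0.7, 0, 0, 0, 0, 0.3],
    [1.4, 1.4, 0, 0, 0, 0, 0.3],
    [1.4, 1.4, 0, 0, 0, 0, 0.3],
  ],
)

```text
time: 25.3
ee_pos: [0.4716, 0.3745, 0.0507]
orientation: [[0.697, 0.717, -0.0], [0.717, -0.697, 0.0], [-0.0, -0.0, -1.0]]
ft_force: [-3.1, -2.5, -4.3]
opening: 0.0554
```

Request:
send_rows(
  rows=[
    [0.7, 0.7, 0, 0, 0, 0, 0.3],
    [1.4, 1.4, 0, 0, 0, 0, 0.3],
    [1.4, 1.4, 0, 0, 0, 0, 0.3],
  ],
)

```text
time: 25.6
ee_pos: [0.4732, 0.376, 0.0508]
orientation: [[0.697, 0.717, 0.0], [0.717, -0.697, 0.0], [0.0, -0.0, -1.0]]
ft_force: [-3.8, -2.2, -3.5]
opening: 0.0556
```

Request:
send_rows(
  rows=[
    [0.7, 0.7, -0.3, 0, 0, 0, 0.3],
    [1.4, 1.4, -0.3, 0, 0, 0, 0.3],
    [1.4, 1.4, -0.3, 0, 0, 0, 0.3],
  ],
)

```text
time: 25.9
ee_pos: [0.4747, 0.3775, 0.0508]
orientation: [[0.697, 0.717, 0.0], [0.717, -0.697, 0.0], [0.001, -0.0, -1.0]]
ft_force: [-4.3, -1.3, -2.4]
opening: 0.0556
```

Request:
send_rows(
  rows=[
    [0.7, 0.7, 0, 0, 0, 0, 0.3],
    [0.7, 0.7, 0, 0, 0, 0, 0.3],
  ],
)

```text
time: 26.1
ee_pos: [0.4754, 0.3781, 0.0507]
orientation: [[0.697, 0.717, 0.0], [0.717, -0.697, 0.0], [0.001, -0.0, -1.0]]
ft_force: [-4.0, -0.9, -2.0]
opening: 0.0553
```

Request:
send_rows(
  rows=[
    [0.7, 0.7, 0, 0, 0, 0, 0.3],
    [0.7, 0.7, 0, 0, 0, 0, 0.3],
  ],
)

```text
time: 26.3
ee_pos: [0.4761, 0.3787, 0.0507]
orientation: [[0.697, 0.717, 0.0], [0.717, -0.697, 0.0], [0.0, 0.0, -1.0]]
ft_force: [-3.8, -1.0, -1.5]
opening: 0.0559
```

Request:
send_rows(
  rows=[
    [0.2, 1.3, 0, 0, 0, 0, 0.3],
    [0.2, 1.3, 0, 0, 0, 0, 0.3],
  ],
)

```text
time: 26.5
ee_pos: [0.4768, 0.3797, 0.0507]
orientation: [[0.697, 0.717, 0.001], [0.717, -0.697, -0.0], [0.001, 0.001, -1.0]]
ft_force: [-2.6, -3.6, -1.6]
opening: 0.0559
```

Request:
send_rows(
  rows=[
    [0.7, 0.7, 0, 0, 0, 0, 0.3],
    [0.7, 0.7, 0, 0, 0, 0, 0.3],
  ],
)

```text
time: 26.7
ee_pos: [0.4774, 0.3805, 0.0507]
orientation: [[0.697, 0.717, 0.001], [0.717, -0.697, -0.0], [0.001, 0.001, -1.0]]
ft_force: [-2.1, -3.7, -0.9]
opening: 0.0557
```

```bash
python3 ov.py w10 .4678 .3704 45.8; python3 - <<'E'
import pickle,numpy as np,cv2
from h import *
a=np.radians(45.8);R=np.array([[np.cos(a),-np.sin(a)],[np.sin(a),np.cos(a)]]);p=np.array([.4678,.3704])
for n in("w8","w9","w10"):
    c,s=pickle.load(open(n+".pkl","rb"))
    hsv=cv2.cvtColor(c["frame"],cv2.COLOR_BGR2HSV)
    rk=lambda u,v,z:(R.T@(atz(c,u,v,z)[:2]-p)).round(4)
    o=((hsv[...,0]>5)&(hsv[...,0]<22)&(hsv[...,1]>200)&(hsv[...,2]>190)); o[:100]=0;o[245:]=0;o[:,:270]=0;o[:,370:]=0
    b=((hsv[...,0]>95)&(hsv[...,0]<125)&(hsv[...,1]>120)&(hsv[...,2]>70)); b[:,:250]=0;b[:,390:]=0;b[230:]=0
    col=o[:,300:340].any(1).nonzero()[0]; bb=b[:,280:295].any(1).nonzero()[0]
    print(n,col.min(),col.max(),bb.min(),bb.max(),"keeper far top/near top",rk(319,col.min(),.051),"block near",rk(319,bb.min(),.057),"tcp",(R.T@(s["ee_pos"][:2]-p)).round(4),(R.T@s["ft_force"][:2]).round(1))
E
```

```text
26.75 [0.47739027 0.38042988 0.0506936 ] [-0.92776543 -5.09728905 -0.99796348] -44.16371824832179
w8 176 186 63 119 keeper far top/near top [0.0267 0.0003] block near [0.0747 0.0002] tcp [-0.0173  0.0001] [ 1.6 -0.7]
w9 201 211 102 156 keeper far top/near top [0.0313 0.0006] block near [0.0758 0.0005] tcp [-0.0008  0.0003] [-3.9  0.7]
w10 200 211 130 186 keeper far top/near top [0.0464 0.0003] block near [0.079  0.0002] tcp [0.0139 0.0001] [-4.3 -2.9]
```

View pics/w10o.png

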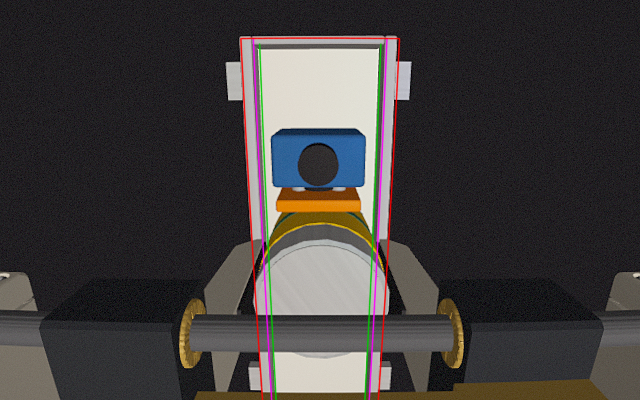

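Request:
send_rows(
  rows=[
    [1.0, 0.3, 0, 0, 0, 0, 0.3],
    [1.0, 0.3, 0, 0, 0, 0, 0.3],
  ],
)

```text
time: 26.95
ee_pos: [0.478, 0.3809, 0.0507]
orientation: [[0.697, 0.717, 0.0], [0.717, -0.697, 0.0], [0.0, 0.0, -1.0]]
ft_force: [-2.1, -4.1, -0.3]
opening: 0.0554
```

Request:
send_rows(
  rows=[
    [0.7, 0.7, 0, 0, 0, 0, 0.3],
    [0.7, 0.7, 0, 0, 0, 0, 0.3],
  ],
)

```text
time: 27.15
ee_pos: [0.4784, 0.3814, 0.0507]
orientation: [[0.697, 0.717, -0.0], [0.717, -0.697, -0.0], [-0.0, 0.0, -1.0]]
ft_force: [-2.7, -4.4, 1.3]
opening: 0.0555
```

Request:
send_rows(
  rows=[
    [0.7, 0.7, 0, 0, 0, 0, 0.3],
    [0.7, 0.7, 0, 0, 0, 0, 0.3],
  ],
)

```text
time: 27.35
ee_pos: [0.4788, 0.3819, 0.0506]
orientation: [[0.696, 0.718, -0.001], [0.718, -0.696, -0.001], [-0.001, 0.0, -1.0]]
ft_force: [-3.3, -5.9, 1.9]
opening: 0.0555
```

Request:
send_rows(
  rows=[
    [0.9, 0.5, 0, 0, 0, 0, 0.3],
    [0.9, 0.5, 0, 0, 0, 0, 0.3],
  ],
)

```text
time: 27.55
ee_pos: [0.4793, 0.3823, 0.0506]
orientation: [[0.696, 0.718, -0.002], [0.718, -0.696, -0.001], [-0.002, -0.0, -1.0]]
ft_force: [-5.3, -6.4, 2.9]
opening: 0.0556
```

```bash
python3 ov.py w11 .4678 .3704 45.8; python3 - <<'E'
from h import *
im=cv2.imread("pics/w11.png"); cv2.imwrite("pics/w11z.png",cv2.resize(im[120:260,250:390],None,fx=4,fy=4,interpolation=cv2.INTER_CUBIC))
d=cam("side"); crop(d,290,270,420,370,6,"s11")
E
```

```text
27.6 [0.47923609 0.38228111 0.05064652] [-4.38076451 -6.20685053  1.66054327] -44.145691677722674
```

View pics/w11z.png

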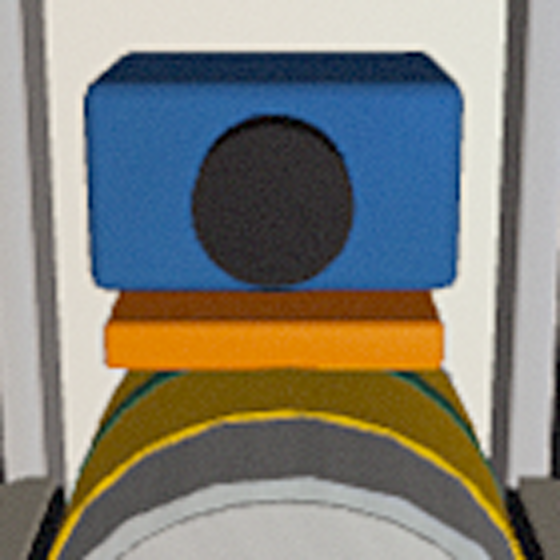

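View pics/s11.png

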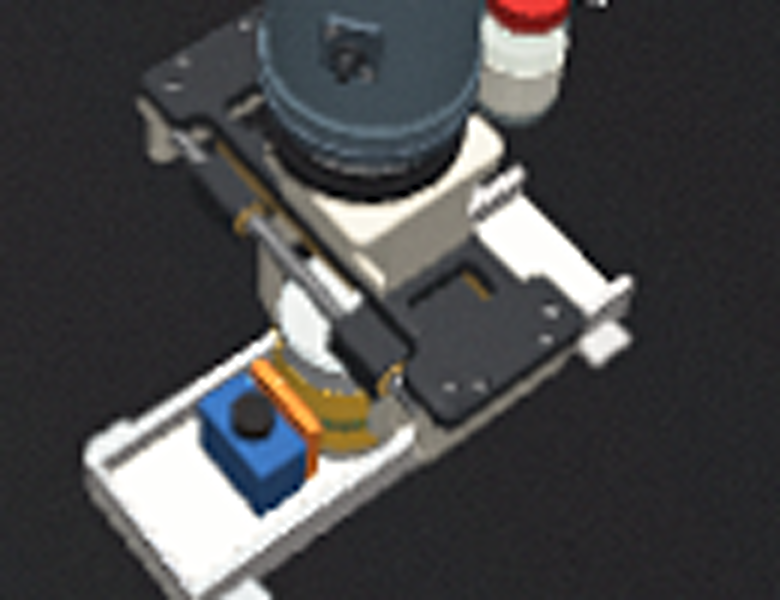

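Request:
send_rows(
  rows=[
    [-0.7, -0.7, 0.2, 0, 0, 0, 0.3],
    [-1.4, -1.4, 0.4, 0, 0, 0, 0.3],
    [-1.4, -1.4, 0.4, 0, 0, 0, 0.3],
  ],
)

```text
time: 27.95
ee_pos: [0.4783, 0.3813, 0.0507]
orientation: [[0.697, 0.717, -0.001], [0.717, -0.697, -0.0], [-0.001, -0.0, -1.0]]
ft_force: [-2.9, -3.8, -1.9]
opening: 0.0558
```

Request:
send_rows(
  rows=[
    [0, 0, 0, 0, 0, 0, 0.7],
    [0, 0, 0, 0, 0, 0, 0.8],
    [0, 0, 0, 0, 0, 0, 1],
    [0, 0, 0, 0, 0, 0, 1],
    [0, 0, 0, 0, 0, 0, 1],
    [0, 0, 15, 0, 0, 0, 1],
    [0, 0, 50, 0, 0, 0, 1],
    [0, 0, 95, 0, 0, 0, 1],
    [0, 0, 140, 0, 0, 0, 1],
    [0, 0, 140, 0, 0, 0, 1],
  ],
)

```text
time: 28.95
ee_pos: [0.4822, 0.3835, 0.1986]
orientation: [[0.696, 0.718, 0.012], [0.717, -0.697, 0.007], [0.013, 0.004, -1.0]]
ft_force: [0.5, 0.2, -0.1]
opening: 0.093
```

```bash
python3 ov.py w12 .4678 .3704 45.8; python3 - <<'E'
from h import *
d=cam("side"); crop(d,280,140,430,380,2.5,"s12")
E
```

```text
29.0 [0.48075794 0.3826928  0.1951487 ] [ 0.13555695  0.44791016 -0.52221487] -44.150695446679215
```

View pics/w12o.png

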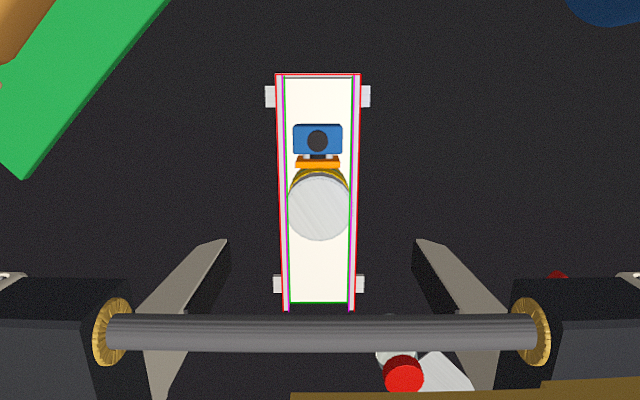

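View pics/s12.png

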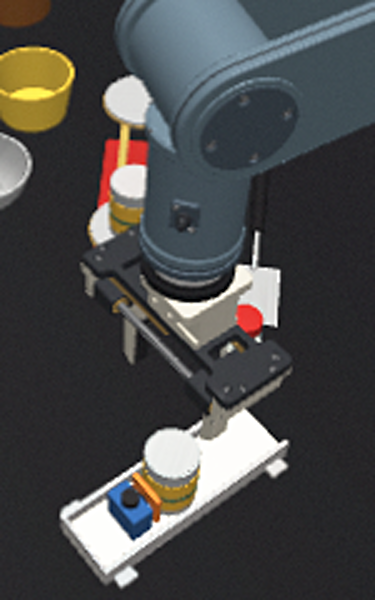

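```bash
python3 - <<'E'
from h import *
A=cv2.imread("pics/w6.png")[10:90,285:355]; B=cv2.imread("pics/w12.png")[110:190,285:355]
cv2.imwrite("pics/cmp.png",np.hstack([cv2.resize(x,(390,446),interpolation=cv2.INTER_CUBIC) for x in(A,B)]))
E
```

```text
(no output)
```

View pics/cmp.png

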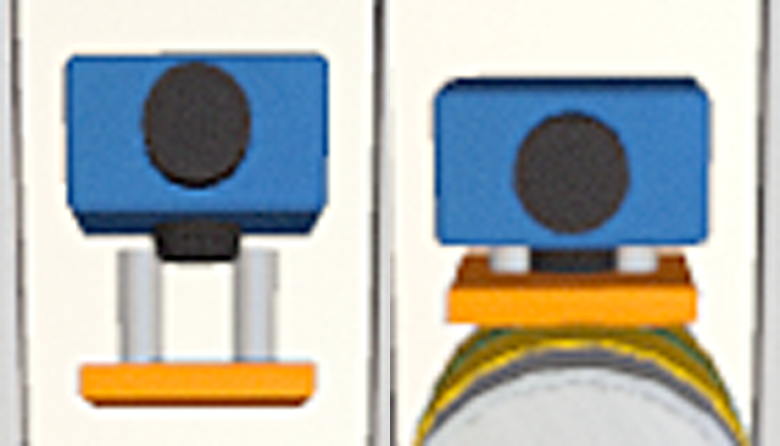

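```bash
python3 - <<'E'
import pickle
from h import *
a=np.radians(45.8);R=np.array([[np.cos(a),-np.sin(a)],[np.sin(a),np.cos(a)]]);p=np.array([.4678,.3704])
for n,ks in(("w6",(80.4,74.7,47.7)),("w12",(167.3,161,153.1))):
    c,s=pickle.load(open(n+".pkl","rb"))
    print(n,[(R.T@(atz(c,319,v,z)[:2]-p)).round(4)[0] for v,z in zip(ks,(.051,.051,.057))])
c,s=pickle.load(open("w12.pkl","rb"))
# tin lid centre
print((R.T@(atz(c,318.5,207,.083)[:2]-p)).round(4), proj(c,[[.4678+.7*.015,.3704+.717*.015,.083]]))
E
```

```text
w6 [np.float64(0.0219), np.float64(0.027), np.float64(0.0499)]
w12 [np.float64(0.0403), np.float64(0.0459), np.float64(0.0537)]
[ 0.0136 -0.0005] [[317.87566044 205.38983821]]
```

Request:
send_rows(
  rows=[
    [-15, -40, 0, 0, 0, 0, 1],
    [-30, -80, 0, 0, 0, 0, 1],
    [-45, -120, 0, 0, 0, 0, 1],
    [-60, -160, 0, 0, 0, 0, 1],
    [-75, -200, 0, 0, 0, 0, 1],
    [-90, -240, 0, 0, 0, 0, 1],
    [-90, -280, 0, 0, 0, 0, 1],
    [-90, -300, 0, 0, 0, 0, 1],
    [-90, -300, 0, 0, 0, 0, 1],
  ],
)

```text
time: 29.95
ee_pos: [0.3876, 0.0795, 0.1895]
orientation: [[0.699, 0.715, -0.003], [0.715, -0.699, -0.0], [-0.002, -0.002, -1.0]]
ft_force: [0.7, 0.4, 0.6]
opening: 0.093
```

```bash
python3 - <<'E'
from h import *
import pickle
c0,d0=pickle.load(open("cams.pkl","rb"))
c=cam("top","t13"); d=cam("side","s13"); s=ctrl.observe(); print(s["time"],s["ee_pos"])
pickle.dump((c,d),open("cams2.pkl","wb"))
up=lambda f:cv2.resize(f,(390,390),interpolation=cv2.INTER_CUBIC)
cv2.imwrite("pics/ct.png",np.hstack([up(x["frame"][220:260,185:225]) for x in(c0,c)]))
cv2.imwrite("pics/cs.png",np.hstack([up(x["frame"][315:365,315:365]) for x in(d0,d)]))
E
```

```text
30.05 [0.38791328 0.08149041 0.18983469]
```

View pics/ct.png

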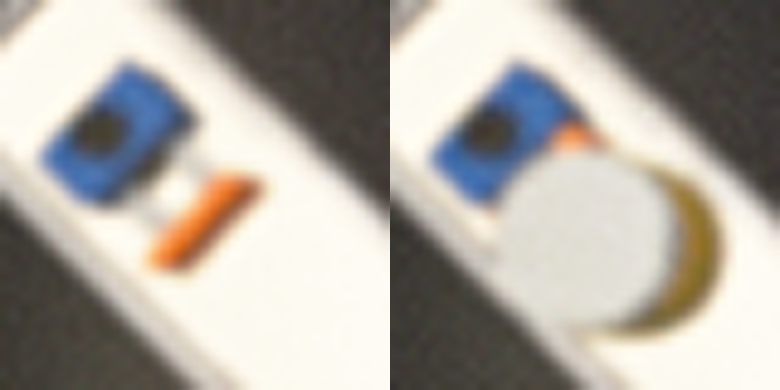

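View pics/cs.png

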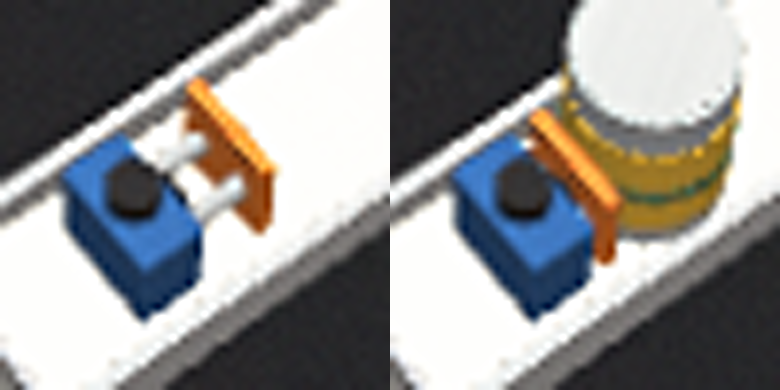

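View pics/s13.png

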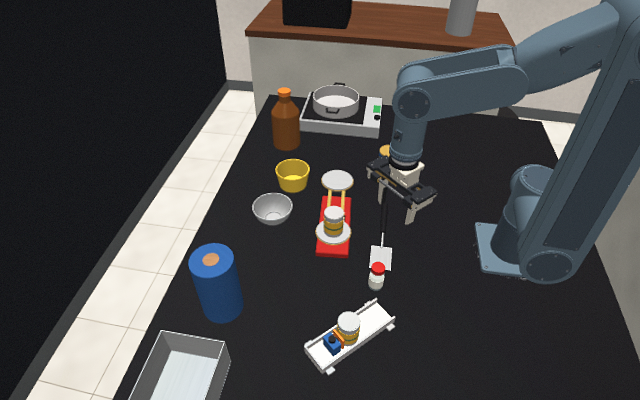

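```bash
python3 - <<'E'
import pickle
from h import *
(c0,d0),(c,d)=pickle.load(open("cams.pkl","rb")),pickle.load(open("cams2.pkl","rb"))
a=np.radians(45.8);ex=np.array([np.cos(a),np.sin(a)]);p=np.array([.4678,.3704])
P=lambda t,z=.045:np.r_[p+ex*t,z]
q=proj(d,[P(.024),P(.042)]);print("18mm =",q[1]-q[0])
# register the top-edge bright orange strip: best translation along lane direction of orange-ness map
def om(x):
    f=x["frame"].astype(np.float32); return np.clip(f[...,2]-f[...,0]-20,0,None)  # R-B
A=om(d0);B=om(d)
# use region of the back face/right part: patch around the original keeper, SSD on masked lower-left portion
u=(q[1]-q[0])/18
g0=d0["frame"].astype(np.float32); g1=d["frame"].astype(np.float32)
pts=[(v,x) for v in range(325,347) for x in range(337,351) if A[v,x]>90]
pts=np.array(pts); print(len(pts))
res=[]
for t in np.arange(10,23,.5):
    mx=(pts[:,1]+u[0]*t).astype(np.float32).reshape(1,-1); my=(pts[:,0]+u[1]*t).astype(np.float32).reshape(1,-1)
    S=cv2.remap(g1,mx,my,cv2.INTER_LINEAR)[0]; e=np.abs(S-g0[pts[:,0],pts[:,1]]).mean(1)
    res.append((t,round(float(np.mean(e)),1),round(float(np.median(e)),1)))
print(res)
# tin position in side/top
def blob(cc,u,v):
    hsv=cv2.cvtColor(cc["frame"],cv2.COLOR_BGR2HSV); m=((hsv[...,2]>150)&(hsv[...,1]<60)).astype(np.uint8)
    n,l,s,ce=cv2.connectedComponentsWithStats(m); return ce[l[v,u]],s[l[v,u]]
E
```

```text
18mm = [-5.68088492  3.86902461]
75
[(np.float64(10.0), 49.6, 50.4), (np.float64(10.5), 50.4, 48.6), (np.float64(11.0), 51.4, 55.1), (np.float64(11.5), 52.2, 59.0), (np.float64(12.0), 53.1, 55.5), (np.float64(12.5), 53.9, 59.2), (np.float64(13.0), 52.5, 54.7), (np.float64(13.5), 49.9, 58.0), (np.float64(14.0), 47.3, 52.0), (np.float64(14.5), 43.0, 44.3), (np.float64(15.0), 39.0, 34.5), (np.float64(15.5), 34.4, 26.0), (np.float64(16.0), 31.1, 23.1), (np.float64(16.5), 27.3, 20.0), (np.float64(17.0), 23.4, 15.5), (np.float64(17.5), 20.1, 11.3), (np.float64(18.0), 17.2, 7.5), (np.float64(18.5), 15.9, 6.8), (np.float64(19.0), 18.1, 9.4), (np.float64(19.5), 22.0, 12.3), (np.float64(20.0), 27.1, 16.6), (np.float64(20.5), 32.0, 22.0), (np.float64(21.0), 37.0, 30.2), (np.float64(21.5), 43.0, 40.2), (np.float64(22.0), 48.6, 50.4), (np.float64(22.5), 53.3, 56.3)]
```

```bash
python3 -c "
from station import ctrl
print(ctrl.hand_in())"
```

```text
the job is handed in; nothing more can be done
None
```

I weighed both tins, put the heavier one in the rack with the keeper pushed home, and handed the job in at about 30 s; no verdict was reported.

- **Weighing:** I stood the near tin on the left pan and the far tin on the right. The right pan went from fully up to fully down, so the far tin is the heavier. The lighter one is still on the left pan.
- **Keeper:** I slid the heavier tin along the lane. It pushed with a steady 4–5 N, then the force rose to about 8 N on the rubber buffer. I eased off about 1 mm and let go.
- **Last checks:**
  - Comparing side-camera pictures from before and after puts the keeper's travel at about 18.4 mm.
  - The heavier tin stands within 1 mm of the lane's centre line.
  - The lighter tin stands on its pan, and nothing in the last side picture looks out of place. I judged the bystanders by eye.
- **Disagreement:** A rougher reading from two wrist pictures gave only about 15 mm of travel relative to the stop block. The wrist view was unreliable here (it placed the fixed block 4 mm apart in two pictures), so I trusted the side camera and the force rise.
- **Pressed harder than asked:** Setting the first tin down, I lowered a step or two too far and read 14.4 N at the wrist. With the tin's weight added, that is about 16 N on the balance: slightly over the 15 N you asked for, under the 25 N limit.

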